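# Pack out the pressing jig with spacer plates and hold the wrapped block clamped

## Robot

A 6-joint arm with a two-finger parallel gripper is mounted at the origin on the work surface. World frame = base frame: x ahead of the robot, y to its left, z up, the work surface at z = 0. Lengths are in m, angles in degrees, forces in N, time in s.
With the tool pointing down it reaches from about 0.425 to 0.95 m from the base axis. Payload 3.5 kg.
Tool frame: the origin (TCP) lies at the very end of the fingers, on their centre line; the grasp point (between the pads) lies 19 mm behind it (bot.grip_point_offset is the distance from the TCP to the grasp point, in m); z points along the fingers, y is the direction in which the jaws open and shut (so a half turn about z gives the same grasp; the last joint's range is limited). The gripper opens to 85 mm and grips with 20 to 120 N. Pads are 22 mm wide; open, the fingers measure 114 mm over their backs; the gripper's body (76 mm by 85 mm) begins 54 mm behind the grasp point. The pads swing forward as they close: fully open they stand 13 mm farther back than shut.
Start: joints at [-71.792, 16.404, 90.338, -0, 73.258, -8.594], TCP at [0.304, -0.602, 0.231] pointing down, gripper open.
Joint ranges: [-158.93, 158.93], [-51.34, 127.21], [12.03, 142.37], [-87.48, 267.48], [13.55, 161.25], [-162.69, 162.69]. Speed limits (degrees/s): [159.86, 159.86, 180, 180, 180, 180].

## Interface

Orientations are given as [roll, pitch, yaw] about the fixed x, y, z axes, in that order (R = Rz(yaw) Ry(pitch) Rx(roll)).
In Python, from plant import bot gives the robot as it stands.
- The arm moves only by the shell command python3 -m handwheel 'ROWS' [FORCE]. ROWS is JSON, a list of rows, each an object of numbers: "jaw": the opening in per cent of the stroke, from 0 (shut) to 100 (fully open); "dx", "dy", "dz": the shift along the tool's x, y, z in cm; "twist": the turn about the tool's z in degrees. In form: [{"jaw": .., "dx": .., "dy": .., "dz": .., "twist": ..}, ...]. A call has 1 to 20 rows; each row shifts and turns the pose as measured when the row begins, along the tool's axes as they then stand; what a row does not reach is not made up. A row lasts 1/12 s, in which the tool goes at most 41.7 mm and 7.16 degrees, less where a joint would pass 70% of its speed; a pose out of reach is approached as far as the arm can. A call with a gripper value outside its range is refused whole. The fingers move at their own pace and stop on an object; FORCE is the grip in N (left out, the last holds). Time passes only in rows, so rows that do not move let the fingers close. It gives the time, the measured TCP pose, the force and the opening at its end, in the units of the state.
- bot.sense(): the state, without advancing time (a new reading comes with each control period).
- bot.capture(name): name is "scene" or "side" or "wrist"; returns a dict with "color" (420x560x3 uint8, blue, green, red), "z_map" (420x560 float32, m along the optical axis (not along the pixel's ray), 0 where there is no reading), "mtx" (3x3 intrinsics, pixels), "distortion" ([k1, k2, p1, p2, k3] as OpenCV has them; the pictures are not rectified), "R" (3x3) and "t" (3): a world point X has camera coordinates R X + t. Camera axes: x right, y down, z forward; pixel columns grow to the right and rows downward; lengths in m; the calibration is good to about 2 mm. A picture is of the moment at which its call begins.
- bot.finish_job(): hands the job in, once; it reports no verdict.
The state is a dict: "clock": time; "qpos": joint angles; "qvel": joint speeds; "effort": joint torques, N m; "position": TCP position; "eef_rot": TCP orientation; "force": force on the tool from outside, world axes, zero at the start; "torque": the same for the moment, N m; "opening": opening from 0.0 (shut) to 1.0 (fully open).
Only numpy, scipy, OpenCV 4.12 (cv2) and the standard library are available. Lean on these libraries where they do the work, as an engineer would, in place of code of your own. Each camera call takes 0.05 s, during which the arm holds its last target.

## Task

The jig holds a red block and one brown spacer plate: tap both up to the low aluminium rail, then fill the gap that is left up to the black pad of the hand press with more plates from the rack, standing on edge side by side, as many as it takes for the press to close on them before it runs out of travel, and tap them flush against the rail too; leave unused plates in the rack and everything else where it is. Then push the orange handle until the stack is squeezed and the yellow buffer is pushed in about halfway (never bottomed), and finish while still holding it like that: do not let go.

Things in the scene. Friction and masses are not known exactly. Their poses are not given: they have to be found in the camera images.
- jig: fixed pressing jig: plywood base 10 mm thick, x -65..50, y -132..152 mm; origin under it, on the table; y runs from back stop (-y) to hand press (+y). Pieces stand on the base top. Low aluminium rail: face at x = +25 mm, 14 mm tall above the base, 10 thick, y -75..55: a 50 mm piece touching it has its centre at x = 0. The -x side is open. Grey guide block, 50 mm tall, x -25..25, y 75..95
- backstop: grey fixed stop, 50 (x) by 25 (y) by 50 mm tall, standing on the jig base; its distance from the press differs each time. Origin on the base top, under the face of the yellow buffer at rest; axes as the jig's; the grey stop occupies y -47..-22 of it
- buffer (a joint): yellow spring buffer plate (44 x 10 x 42 mm tall) in front of the back stop: how far it is pushed in towards the stop, 0 (free) to 0.010 m (bottomed, visible 12 mm gap behind it shrunk to 2 mm). Spring 2 N per mm, and returns by itself
- buffer_face (a point): centre of the buffer's face that the red block rests on, 25 mm above the base top; moves with the buffer
- block: freshly wrapped red block, 50 (x) by 50 (y) mm, 50 mm tall, about 0.18 kg, loose, standing on the jig base against the buffer face, at the start 4 to 8 mm short of the rail; origin at the centre of its underside, z up
- press (a joint): hand press in the jig: how far it is pushed in, 0 (open, where a weak spring of 1.5 to 3 N returns it) to 0.026 m (end of its travel, a hard stop); it slides along the jig's -y
- press_pad (a point): centre of the press's black pad face (pad 44 wide, 10 thick, 42 mm tall), 35 mm above the table; in the jig frame at y = +40 mm when open, less the joint value. The gap to fill lies between this face and plate0's +y face
- press_handle (a point): centre of the outer (+y) face of the press's orange upright handle plate (50 wide along jig x, 14 thick along y, z 13..77 mm above the table), 50 mm above the table; jig y = +139 mm when open, less the joint value. Push this face towards the jig's -y
- rack: fixed black spacer rack, base 70 x 116 x 8 mm, with four slots 16 mm wide along its x, 26 mm apart in y, between low walls that end 22 mm above the table and are 38 mm long, so that the plates' ends stick out; origin at the centre of its underside. The plates stand on its base, 8 mm above the table
- tee: bystander: red upside-down tee model, foot 55 x 130 x 30 mm, stem 55 x 45 mm up to 120 mm; origin under its centre
- tape: bystander: roll of paper tape lying flat, 100 mm across, 24 mm tall; origin under its centre
- knife: bystander: yellow and black utility knife, 150 mm long along x, 18 mm tall; origin under its middle
- squeegee: bystander: blue squeegee lying flat, 70 x 100 mm, 14 mm tall; origin under its middle
- redbox: bystander: red wrapped box, 80 x 150 x 45 mm; origin under its centre
- rawblock: bystander: unwrapped brown block, 60 x 120 x 40 mm; origin under its centre
- ruler: bystander: aluminium straightedge, 30 x 200 x 6 mm; origin under its middle
- plate0: spacer plate, bare brown MDF, 50 (x, length) by 12 (y, thickness) by 50 mm tall with edges rounded 2 mm, 24 g, standing on edge already in the jig beside the red block, 3 to 8 mm short of the rail, loose; origin at the centre of its underside, z up. All four plates are alike
- plate1: spacer plate, bare brown MDF, 50 (x, length) by 12 (y, thickness) by 50 mm tall with edges rounded 2 mm, 24 g, standing on edge in a slot of the rack (one slot is empty); origin at the centre of its underside, z up. All four plates are alike
- plate2: spacer plate, bare brown MDF, 50 (x, length) by 12 (y, thickness) by 50 mm tall with edges rounded 2 mm, 24 g, standing on edge in a slot of the rack (one slot is empty); origin at the centre of its underside, z up. All four plates are alike
- plate3: spacer plate, bare brown MDF, 50 (x, length) by 12 (y, thickness) by 50 mm tall with edges rounded 2 mm, 24 g, standing on edge in a slot of the rack (one slot is empty); origin at the centre of its underside, z up. All four plates are alike
Not all that is in view belongs to the job. What is shaped like the plate1 but green is not meant.

How it is judged (in metres and radians):
At the end, for the whole second after the job is handed in: The gripper pushes the press (over 2 N), through plates and block (over 2 N each) into the buffer, in by 2.5 to 8.5 mm, press short of its end stop; block and plates in the gap upright, within 3.5 mm of flush with the rail; other plates where they stood in the rack (within 12 mm) (value of joint buffer between 0.0025 and 0.0085 m and value of joint press below 0.0255 m and contact force between any of the fingers, the arm and press above 2 N and (contact force between press and plate0 above 2 N or contact force between press and plate1 above 2 N or contact force between press and plate2 above 2 N or contact force between press and plate3 above 2 N) and (contact force between block and plate0 above 2 N or contact force between block and plate1 above 2 N or contact force between block and plate2 above 2 N or contact force between block and plate3 above 2 N) and contact force between block and buffer above 2 N and x of block in the frame of jig between -0.0035 and 0.003 m and angle between block's own z axis and vertical below 0.1 rad and linear speed of block below 0.01 m/s and x of plate0 in the frame of jig between -0.0035 and 0.003 m and y of plate0 in the frame of jig between -0.022 and 0.04 m and height (world z) of plate0 between 0.007 and 0.014 m and angle between plate0's own z axis and vertical below 0.12 rad and angle between the x axis of plate0 and the x axis of jig, either way round below 0.12 rad and ((x of plate1 in the frame of jig between -0.0035 and 0.003 m and y of plate1 in the frame of jig between -0.022 and 0.04 m and height (world z) of plate1 between 0.007 and 0.014 m and angle between plate1's own z axis and vertical below 0.12 rad and angle between the x axis of plate1 and the x axis of jig, either way round below 0.12 rad) or (distance of plate1 from where it was at the start of the episode below 0.012 m and angle between plate1's own z axis and vertical below 0.2 rad and contact force between plate1 and the fingers below 0.1 N)) and ((x of plate2 in the frame of jig between -0.0035 and 0.003 m and y of plate2 in the frame of jig between -0.022 and 0.04 m and height (world z) of plate2 between 0.007 and 0.014 m and angle between plate2's own z axis and vertical below 0.12 rad and angle between the x axis of plate2 and the x axis of jig, either way round below 0.12 rad) or (distance of plate2 from where it was at the start of the episode below 0.012 m and angle between plate2's own z axis and vertical below 0.2 rad and contact force between plate2 and the fingers below 0.1 N)) and ((x of plate3 in the frame of jig between -0.0035 and 0.003 m and y of plate3 in the frame of jig between -0.022 and 0.04 m and height (world z) of plate3 between 0.007 and 0.014 m and angle between plate3's own z axis and vertical below 0.12 rad and angle between the x axis of plate3 and the x axis of jig, either way round below 0.12 rad) or (distance of plate3 from where it was at the start of the episode below 0.012 m and angle between plate3's own z axis and vertical below 0.2 rad and contact force between plate3 and the fingers below 0.1 N))); the arm keeps its last pose, push and grip.
It fails at once if the yellow buffer is bottomed (value of joint buffer above 0.0097 m).
It fails at once if the red block is tipped (angle between block's own z axis and vertical above 0.35 rad).
It fails at once if a bystander is moved by more than 20 mm (distance of any of tee, tape, knife, squeegee, redbox, rawblock, ruler from where it was at the start of the episode above 0.02 m).
It also fails if it takes over 72 s, if anything falls off the work surface, if the arm or the gripper's body presses on something with over 40 N, if the wrist force passes 120 N, or if a joint passes its speed limit or range.

## Working session

There is one attempt and no reset: what is moved stays moved. The work goes in short steps, Python scripts to look and compute and a shell command to move; the robot and the scene stay as the last step left them, time stands still between calls to the robot, and variables do not carry over. Pictures are saved under pics/ and viewed, and the job is handed in when it is done.

```bash
ls; mkdir -p pics
python3 - <<'E'
from plant import bot
import cv2
print(bot.sense())
for n in ["scene","side","wrist"]:
    c=bot.capture(n); cv2.imwrite(f"pics/{n}0.png",c["color"]); print(n,c["mtx"].tolist(),c["distortion"],c["R"].tolist(),c["t"])
E
```

```text
pics
{'clock': 0.0, 'qpos': array([-7.17885600e+01,  1.64553505e+01,  9.04231814e+01, -7.45132638e-05,
        7.32560181e+01, -8.59405942e+00]), 'qvel': array([-0.11525021, -0.03402544,  0.07786413, -0.01375135, -0.0433053 ,
        0.13396627]), 'effort': array([-4.98573063e-04, -4.05987525e+01, -2.92623872e+01, -1.84752057e-04,
        5.89601143e-03,  1.15976562e-06]), 'position': array([ 0.30422428, -0.6018275 ,  0.2299214 ]), 'eef_rot': array([-1.79866950e+02, -2.00356658e-02,  2.68054978e+01]), 'force': array([-0.04774417, -0.39112758,  0.41608395]), 'torque': array([ 0.01088266,  0.02497765, -0.01015006]), 'opening': 1.0006191444432289}
scene [[516.0812479944456, 0.0, 282.0218089970789], [0.0, 516.0812479944456, 210.1455142431871], [0.0, 0.0, 1.0]] [-0.09616853  0.          0.          0.          0.        ] [[0.6850799426381252, 0.7282614033051732, -0.017343605476450082], [0.5230968219859148, -0.5083711484194022, -0.6840529879205077], [-0.5069863775518817, 0.459558596819511, -0.7292261028419806]] [-0.36946086 -0.26089129  1.90484842]
side [[429.04596396183535, 0.0, 273.4401321976125], [0.0, 429.04596396183535, 198.54699412811942], [0.0, 0.0, 1.0]] [0.00552998 0.         0.         0.         0.        ] [[-0.9157079984948899, -0.4018357530255453, -0.0026247062455979336], [-0.20434853979737216, 0.4712760203499314, -0.857986355908888], [0.3460065545263045, -0.7851286138165671, -0.5136657707024204]] [0.48525553 0.17448161 1.11247273]
wrist [[320.93549673736464, 0.0, 278.50032957736926], [0.0, 320.93549673736464, 208.66456747941135], [0.0, 0.0, 1.0]] [0.02381061 0.         0.         0.         0.        ] [[0.4516865240131801, -0.8921741588336815, -0.0021340886357601265], [-0.8471422983976338, -0.4296358768160792, 0.3126706567909032], [-0.2798735612566266, -0.13942124537491887, -0.9498592032757495]] [-0.67491487 -0.04006101  0.38090569]
```

View pics/scene0.png

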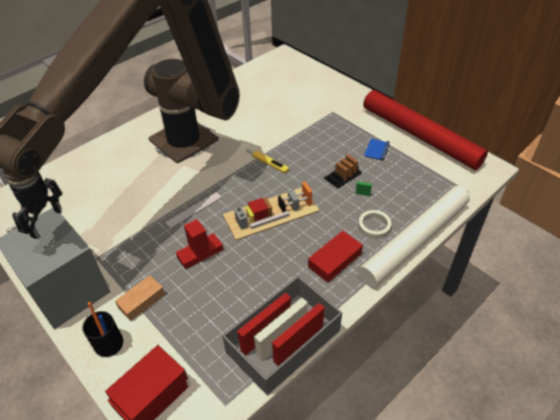

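View pics/side0.png

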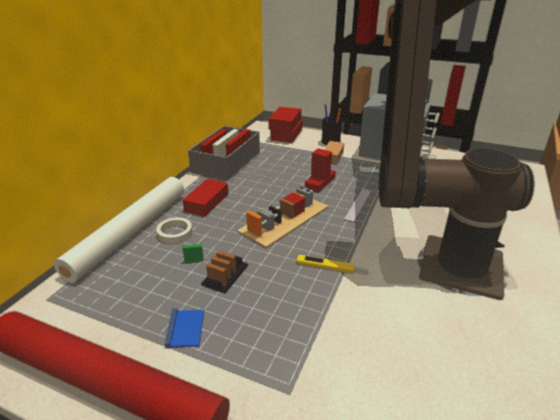

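View pics/wrist0.png

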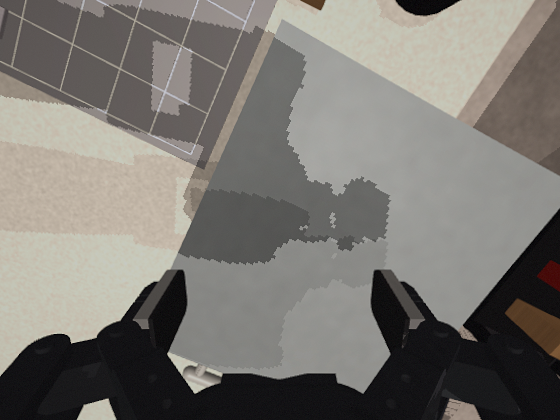

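```bash
cat > h.py <<'E'
from plant import bot
import numpy as np, cv2
def cap(n,tag):
    c=bot.capture(n); np.savez(f"pics/{tag}.npz",**c); cv2.imwrite(f"pics/{tag}.png",c["color"]); return c
def load(tag): return dict(np.load(f"pics/{tag}.npz"))
def ray(c,uv):
    uv=np.array(uv,float).reshape(-1,1,2)
    p=cv2.undistortPoints(uv,c["mtx"],c["distortion"]).reshape(-1,2)
    d=np.c_[p,np.ones(len(p))]@c["R"]; o=-c["R"].T@c["t"]
    return o,d
def onz(c,uv,z):
    o,d=ray(c,uv); return o+d*((z-o[2])/d[:,2])[:,None]
def xyz(c):
    h,w=c["z_map"].shape
    u,v=np.meshgrid(np.arange(w),np.arange(h))
    o,d=ray(c,np.c_[u.ravel(),v.ravel()])
    return (o+d*c["z_map"].reshape(-1,1)).reshape(h,w,3)
def proj(c,X):
    r,_=cv2.Rodrigues(c["R"]); return cv2.projectPoints(np.array(X,float).reshape(-1,1,3),r,c["t"],c["mtx"],c["distortion"])[0].reshape(-1,2)
def crop(c,x0,x1,y0,y1,k,name):
    cv2.imwrite(f"pics/{name}.png",cv2.resize(c["color"][y0:y1,x0:x1],None,fx=k,fy=k,interpolation=cv2.INTER_CUBIC))
E
python3 - <<'E'
from h import *
a=cap("scene","sc1"); b=cap("side","sd1")
crop(a,215,385,140,240,4.7,"sc1c"); crop(b,170,340,180,300,4.7,"sd1c")
P=xyz(a)
for uv in [(180,140),(235,225),(316,210),(345,180),(363,188),(268,212)]: print(uv,P[uv[1],uv[0]].round(3))
E
```

```text
(180, 140) [ 0.043 -0.033  0.043]
(235, 225) [ 0.471 -0.135  0.012]
(316, 210) [0.599 0.092 0.009]
(345, 180) [0.571 0.261 0.009]
(363, 188) [0.653 0.254 0.034]
(268, 212) [ 0.526 -0.045  0.046]
```

View pics/sc1c.png

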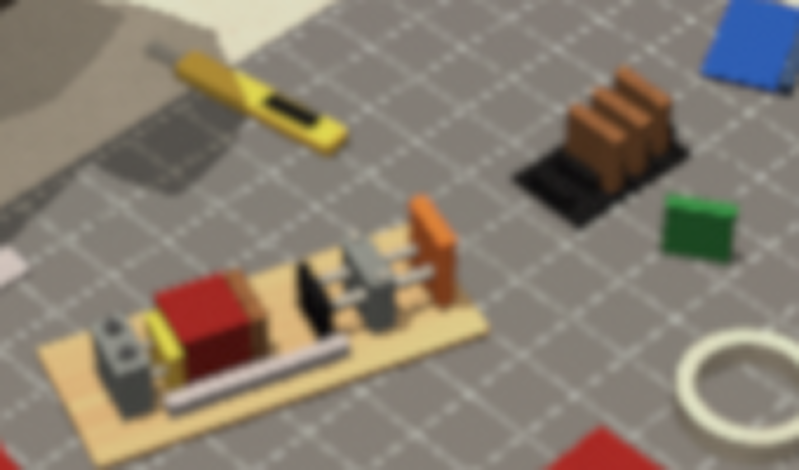

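View pics/sd1c.png

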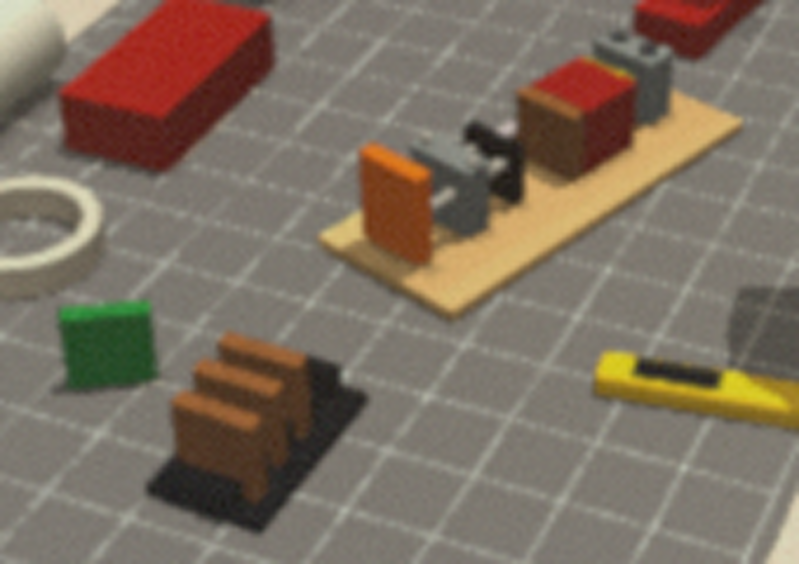

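Run:
```python
from h import *
for t,pts in {"sc1":{"jigcorners10":(10,[(38,350),(100,465),(490,330)]),"rail24":(24,[(165,398),(345,335)]),"handletop77":(77,[(418,195),(455,237)]),"pl_top58":(58,[(575,108),(620,138),(600,92),(645,120),(622,68),(665,98)])},
 "sd1":{"jigcorners10":(10,[(740,122),(320,238),(452,315)]),"handletop77":(77,[(362,148),(430,180)]),"pl_top58":(58,[(175,397),(255,430),(198,365),(280,400),(222,335),(303,362)]),"blocktop60":(60,[(520,92),(585,112),(635,78)])}}.items():
    c=load(t); off=(215,140) if t=="sc1" else (170,180)
    for k,(z,p) in pts.items():
        uv=np.array(p)/4.7+off
        print(t,k,(onz(c,uv,z/1000)[:,:2]*1000).round(0).tolist())
```

```text
sc1 jigcorners10 [[409.0, -133.0], [516.0, -167.0], [608.0, 98.0]]
sc1 rail24 [[511.0, -107.0], [552.0, 16.0]]
sc1 handletop77 [[530.0, 106.0], [575.0, 95.0]]
sc1 pl_top58 [[530.0, 263.0], [573.0, 262.0], [531.0, 288.0], [573.0, 289.0], [524.0, 319.0], [567.0, 317.0]]
sd1 jigcorners10 [[401.0, -129.0], [596.0, 102.0], [490.0, 140.0]]
sd1 handletop77 [[569.0, 93.0], [518.0, 108.0]]
sd1 pl_top58 [[565.0, 316.0], [515.0, 322.0], [567.0, 289.0], [514.0, 297.0], [568.0, 262.0], [518.0, 265.0]]
sd1 blocktop60 [[519.0, -29.0], [472.0, -23.0], [458.0, -75.0]]
```

```bash
python3 - <<'E'
from h import *
c=bot.capture("wrist"); s=bot.sense()
cam=-c["R"].T@c["t"]; Rt=cv2.Rodrigues(np.zeros(3))[0]
from scipy.spatial.transform import Rotation as R
T=R.from_euler('xyz',s["eef_rot"],degrees=True)
print(s["clock"],"cam in tool",T.inv().apply(cam-s["position"]).round(4),"axis in tool",T.inv().apply(c["R"][2]).round(3), "cam x in tool",T.inv().apply(c["R"][0]).round(3))
E
cat >> h.py <<'E'
def go(x,y,z,yaw):
    "print shift in tool axes to target (rows' units)"
    from scipy.spatial.transform import Rotation as R
    s=bot.sense(); T=R.from_euler('xyz',s["eef_rot"],degrees=True)
    d=T.inv().apply(np.array([x,y,z])-s["position"])*100
    tw=(s["eef_rot"][2]-yaw+180)%360-180
    print("pos",s["position"].round(4),"rot",s["eef_rot"].round(2),"d cm",d.round(2),"twist",round(tw,2),"clk",round(s["clock"],2))
E
python3 -c "
from h import *
go(0.50,-0.02,0.30,-19)"
```

```text
0.3 cam in tool [ 0.0816  0.0009 -0.1426] axis in tool [-0.313  0.     0.95 ] cam x in tool [0.001 1.    0.   ]
pos [ 0.3043 -0.6022  0.2308] rot [-1.7995e+02 -1.0000e-02  2.6800e+01] d cm [ 43.72 -43.15  -6.87] twist 45.8 clk 0.3
```

```bash
python3 -m handwheel '[{"jaw":100,"dx":2.9,"dy":-2.85,"dz":-0.46},{"jaw":100,"dx":2.9,"dy":-2.85,"dz":-0.46},{"jaw":100,"dx":2.9,"dy":-2.85,"dz":-0.46},{"jaw":100,"dx":2.9,"dy":-2.85,"dz":-0.46},{"jaw":100,"dx":2.9,"dy":-2.85,"dz":-0.46},{"jaw":100,"dx":2.9,"dy":-2.85,"dz":-0.46},{"jaw":100,"dx":2.9,"dy":-2.85,"dz":-0.46},{"jaw":100,"dx":2.9,"dy":-2.85,"dz":-0.46},{"jaw":100,"dx":2.9,"dy":-2.85,"dz":-0.46},{"jaw":100,"dx":2.9,"dy":-2.85,"dz":-0.46},{"jaw":100,"dx":2.9,"dy":-2.85,"dz":-0.46},{"jaw":100,"dx":2.9,"dy":-2.85,"dz":-0.46},{"jaw":100,"dx":2.9,"dy":-2.85,"dz":-0.46},{"jaw":100,"dx":2.9,"dy":-2.85,"dz":-0.46},{"jaw":100,"dx":2.9,"dy":-2.85,"dz":-0.46}]'
python3 -m handwheel '[{"twist":6.6},{"twist":6.6},{"twist":6.6},{"twist":6.6},{"twist":6.6},{"twist":6.6},{"twist":6.6}]'
python3 - <<'E'
from h import *
go(0.50,-0.02,0.30,-19)
E
```

```text
pos [ 0.3043 -0.6022  0.2308] rot [-1.7995e+02 -1.0000e-02  2.6800e+01] d cm [ 43.72 -43.15  -6.87] twist 45.8 clk 0.3invalid input at $[0]: expected keys jaw, dx, dy, dz, twist
invalid input at $[0]: expected keys jaw, dx, dy, dz, twist
```

```bash
python3 -m handwheel '[{"jaw":100,"dx":2.9,"dy":-2.85,"dz":-0.46,"twist":0},{"jaw":100,"dx":2.9,"dy":-2.85,"dz":-0.46,"twist":0},{"jaw":100,"dx":2.9,"dy":-2.85,"dz":-0.46,"twist":0},{"jaw":100,"dx":2.9,"dy":-2.85,"dz":-0.46,"twist":0},{"jaw":100,"dx":2.9,"dy":-2.85,"dz":-0.46,"twist":0},{"jaw":100,"dx":2.9,"dy":-2.85,"dz":-0.46,"twist":0},{"jaw":100,"dx":2.9,"dy":-2.85,"dz":-0.46,"twist":0},{"jaw":100,"dx":2.9,"dy":-2.85,"dz":-0.46,"twist":0},{"jaw":100,"dx":2.9,"dy":-2.85,"dz":-0.46,"twist":0},{"jaw":100,"dx":2.9,"dy":-2.85,"dz":-0.46,"twist":0},{"jaw":100,"dx":2.9,"dy":-2.85,"dz":-0.46,"twist":0},{"jaw":100,"dx":2.9,"dy":-2.85,"dz":-0.46,"twist":0},{"jaw":100,"dx":2.9,"dy":-2.85,"dz":-0.46,"twist":0},{"jaw":100,"dx":2.9,"dy":-2.85,"dz":-0.46,"twist":0},{"jaw":100,"dx":2.9,"dy":-2.85,"dz":-0.46,"twist":0}]'
python3 -m handwheel '[{"jaw":100,"dx":0,"dy":0,"dz":0,"twist":6.6},{"jaw":100,"dx":0,"dy":0,"dz":0,"twist":6.6},{"jaw":100,"dx":0,"dy":0,"dz":0,"twist":6.6},{"jaw":100,"dx":0,"dy":0,"dz":0,"twist":6.6},{"jaw":100,"dx":0,"dy":0,"dz":0,"twist":6.6},{"jaw":100,"dx":0,"dy":0,"dz":0,"twist":6.6},{"jaw":100,"dx":0,"dy":0,"dz":0,"twist":6.6}]'
python3 - <<'E'
from h import *
go(0.50,-0.02,0.30,-19)
E
```

```text
clock: 1.55
position: [0.501, -0.0182, 0.2993]
eef_rot: [180.0, -0.2, 25.9]
force: [0.7, -0.7, 0.6]
opening: 0.998
clock: 2.13
position: [0.5027, -0.0066, 0.302]
eef_rot: [-179.6, -0.4, -21.4]
force: [-1.1, 0.6, 0.2]
opening: 1.0
pos [ 0.5027 -0.0066  0.302 ] rot [-179.63   -0.39  -21.41] d cm [0.23 1.35 0.19] twist -2.41 clk 2.13
```

Run:
```python
from h import *
cap("wrist","x"); cap("wrist","w1")
s=bot.sense(); print(s["position"],s["eef_rot"])
```

```text
[ 0.50274637 -0.00669919  0.30193657] [-179.63076777   -0.38682504  -21.0629901 ]
```

View pics/w1.png

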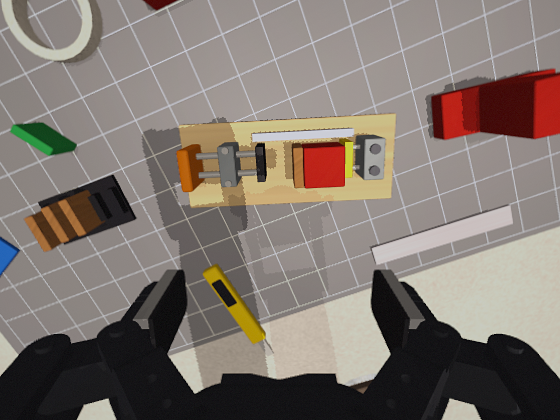

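Run:
```python
from h import *
c=load("w1"); crop(c,170,410,95,225,3.3,"w1a"); crop(c,0,150,110,270,3.7,"w1b")
```

```text
(no output)
```

View pics/w1a.png

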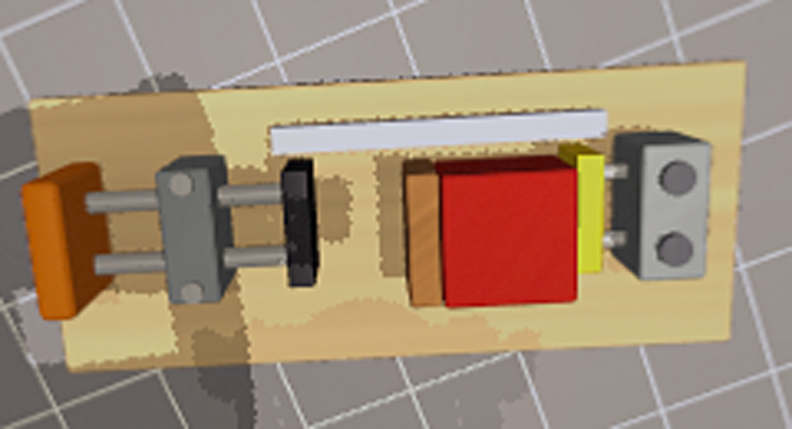

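View pics/w1b.png

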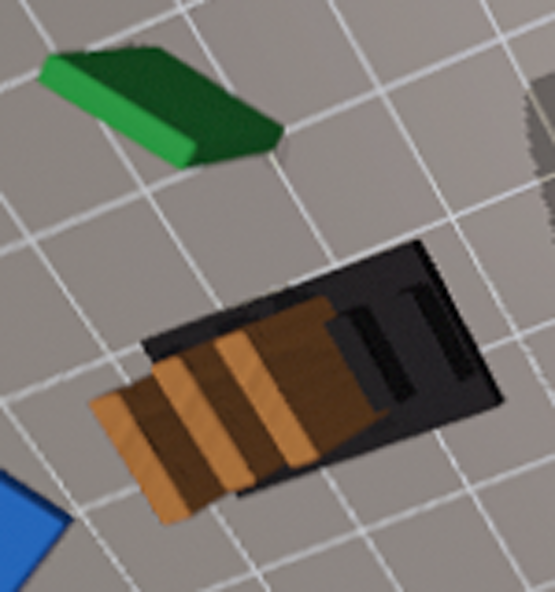

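```bash
cat >> h.py <<'E'
def rigid(L,W):
    "2D rigid fit local->world"
    L=np.array(L,float);W=np.array(W,float); a=L-L.mean(0); b=W-W.mean(0)
    th=np.arctan2((a[:,0]*b[:,1]-a[:,1]*b[:,0]).sum(),(a*b).sum())
    R=np.array([[np.cos(th),-np.sin(th)],[np.sin(th),np.cos(th)]]); t=W.mean(0)-R@L.mean(0)
    return th,t,(L@R.T+t-W)
def tol(th,t,W):
    R=np.array([[np.cos(th),-np.sin(th)],[np.sin(th),np.cos(th)]]); return (np.array(W)-t)@R
E
python3 - <<'E'
from h import *
c=load("w1")
A=lambda p:np.array(p)/3.3+(170,95)
B=lambda p:np.array(p)/3.7+(0,110)
W=onz(c,A([(32,100),(745,62),(730,340),(68,370)]),.010)[:,:2]*1000
th,t,e=rigid([(50,152),(50,-132),(-65,-132),(-65,152)],W)
print("jig",np.degrees(th),t,e.round(1).tolist())
def rep(n,p,z): print(n,tol(th,t,onz(c,A(p),z/1000)[:,:2]*1000).round(1).tolist())
rep("rail",[(272,128),(606,110),(606,134),(274,153)],24)
rep("block",[(442,163),(577,157),(577,300),(443,307)],60)
rep("plate0",[(407,163),(408,306),(437,305)],60)
rep("pad",[(313,160),(312,285)],56)
rep("handle",[(25,183),(45,318)],77)
rep("stop",[(640,135),(635,278)],60)
W=onz(c,B([(418,240),(502,403),(142,343),(238,495)]),.008)[:,:2]*1000
th2,t2,e=rigid([(35,-58),(-35,-58),(35,58),(-35,58)],W)
print("rack",np.degrees(th2),t2,e.round(1).tolist())
for n,p in dict(pA=[(92,403),(168,525),(188,513),(120,395)],pB=[(153,365),(230,490),(253,482),(178,355)],pC=[(217,343),(295,468),(318,455),(242,330)]).items():
    w=onz(c,B(p),.058)[:,:2]*1000
    print(n,w.mean(0).round(1),tol(th2,t2,w).round(1).tolist(), tol(th2,t2,w).mean(0).round(1))
P=xyz(c)
print(P[220,30],P[int(110+430/3.7),int(265/3.7)],P[95+230//3,170+500//3])
np.savez("fr.npz",th=th,t=t,th2=th2,t2=t2)
E
```

```text
jig -18.70459112357036 [508.09837332 -31.55408398] [[1.5, 0.8], [0.4, -1.4], [-0.9, 0.0], [-1.0, 0.6]]
rail [[34.6, 55.0], [34.9, -74.1], [25.8, -74.4], [25.1, 54.9]]
block [[22.2, -8.2], [21.9, -56.4], [-30.7, -57.2], [-30.9, -7.3]]
plate0 [[22.8, 4.3], [-29.9, 5.8], [-30.0, -5.0]]
pad [[25.1, 38.1], [-21.0, 41.4]]
handle [[24.4, 136.7], [-23.8, 136.7]]
stop [[28.4, -78.5], [-23.4, -78.4]]
rack -1.78097568607238 [544.60486984 272.05086888] [[0.8, 0.9], [-0.9, 0.1], [1.4, -0.8], [-1.3, -0.2]]
pA [543.5 312.2] [[21.7, 44.5], [-26.8, 45.5], [-25.1, 36.4], [21.0, 34.1]] [-2.3 40.1]
pB [547.2 285.1] [[26.7, 17.7], [-22.4, 18.0], [-22.4, 8.9], [26.9, 7.9]] [ 2.2 13.1]
pC [546.7 259.8] [[26.3, -6.6], [-22.7, -7.5], [-21.0, -17.5], [27.5, -16.9]] [  2.5 -12.2]
[0.56410698 0.31103616 0.05774095] [0.53657716 0.28088362 0.04111931] [ 0.48241558 -0.07160665  0.06034302]
```

```bash
cat >> h.py <<'E'
def J(x,y,tag="th"):
    f=np.load("fr.npz"); th=f["th"] if tag=="th" else f["th2"]; t=f["t"] if tag=="th" else f["t2"]
    R=np.array([[np.cos(th),-np.sin(th)],[np.sin(th),np.cos(th)]]); return (R@np.array([x,y])+t)/1000
def gj(x,y,z,yaw=71.3):
    p=J(x,y); s=bot.sense(); f=np.load("fr.npz")
    print("jig now",tol(float(f["th"]),f["t"],s["position"][:2]*1000).round(1),"force",s["force"].round(1),"op",round(s["opening"],3)); go(p[0],p[1],z,yaw)
def gr(x,y,z,yaw=88.2):
    p=J(x,y,"r"); go(p[0],p[1],z,yaw)
E
python3 -m handwheel '[{"jaw":0,"dx":0,"dy":0,"dz":0.8,"twist":-7.1},{"jaw":0,"dx":0,"dy":0,"dz":0.8,"twist":-7.1},{"jaw":0,"dx":0,"dy":0,"dz":0.8,"twist":-7.1},{"jaw":0,"dx":0,"dy":0,"dz":0.8,"twist":-7.1},{"jaw":0,"dx":0,"dy":0,"dz":0.8,"twist":-7.1},{"jaw":0,"dx":0,"dy":0,"dz":0.8,"twist":-7.1},{"jaw":0,"dx":0,"dy":0,"dz":0.8,"twist":-7.1},{"jaw":0,"dx":0,"dy":0,"dz":0.8,"twist":-7.1},{"jaw":0,"dx":0,"dy":0,"dz":0.8,"twist":-7.1},{"jaw":0,"dx":0,"dy":0,"dz":0.8,"twist":-7.1},{"jaw":0,"dx":0,"dy":0,"dz":0.8,"twist":-7.1},{"jaw":0,"dx":0,"dy":0,"dz":0.8,"twist":-7.1},{"jaw":0,"dx":0,"dy":0,"dz":0.8,"twist":-7.1}]'
python3 -c "
from h import *
gj(-68,-33,0.10)"
```

```text
clock: 3.32
position: [0.5051, -0.0073, 0.1969]
eef_rot: [179.2, -0.4, 72.5]
force: [-0.4, 0.5, 1.4]
opening: -0.002
jig now [-10.6  22. ] force [-0.4  0.5  1.4] op -0.002
pos [ 0.5051 -0.0073  0.1969] rot [179.16  -0.37  72.54] d cm [-5.44 -6.    9.57] twist 1.24 clk 3.32
```

```bash
python3 -m handwheel '[{"jaw":0,"dx":-2.7,"dy":-2.6,"dz":1.5,"twist":1.2},{"jaw":0,"dx":-2.7,"dy":-2.7,"dz":2.5,"twist":0},{"jaw":0,"dx":0,"dy":0,"dz":3,"twist":0},{"jaw":0,"dx":0,"dy":0,"dz":2,"twist":0},{"jaw":0,"dx":0,"dy":0,"dz":0,"twist":0}]'
python3 - <<'E'
from h import *
gj(-62,-33,0.022)
c=cap("side","s2"); cap("wrist","w2"); crop(c,220,340,170,260,6,"s2c")
E
```

```text
clock: 3.73
position: [0.4368, -0.0433, 0.1021]
eef_rot: [179.1, -0.4, 72.7]
force: [-0.5, -0.3, -1.0]
opening: 0.001
jig now [-63.8 -34. ] force [-0.5 -0.3 -1. ] op 0.001
pos [ 0.4368 -0.0433  0.1021] rot [179.08  -0.36  72.69] d cm [0.05 0.05 8.01] twist 1.39 clk 3.73
```

View pics/w2.png

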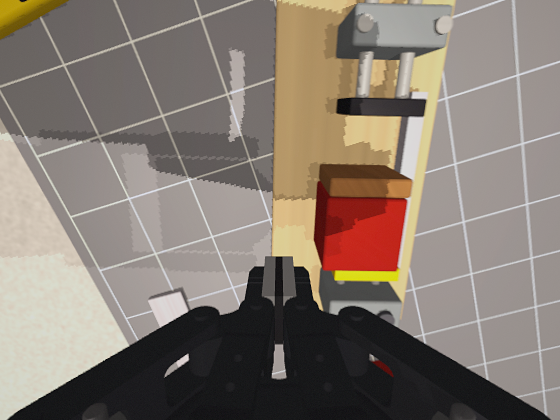

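View pics/s2c.png

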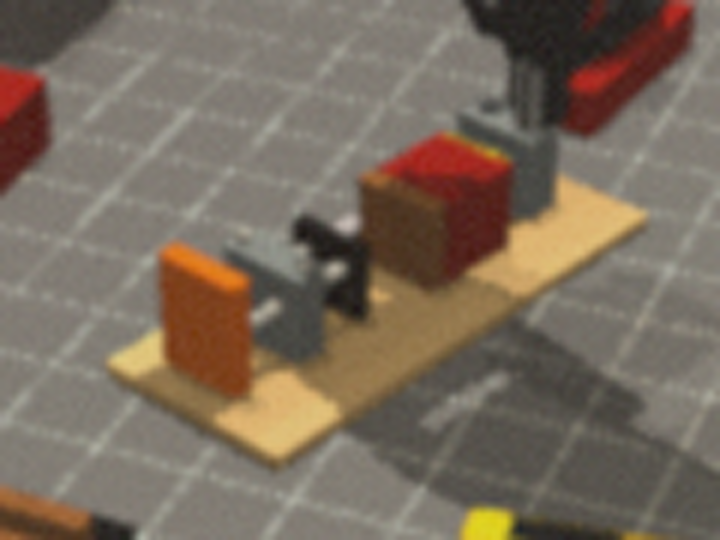

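```bash
python3 -m handwheel '[{"jaw":0,"dx":0,"dy":0,"dz":3.4,"twist":1},{"jaw":0,"dx":0,"dy":0,"dz":3.2,"twist":0.4},{"jaw":0,"dx":0.1,"dy":1,"dz":0,"twist":0},{"jaw":0,"dx":0,"dy":0.3,"dz":0,"twist":0}]'
python3 - <<'E'
from h import *
gj(-39.5,-33,0.034)
E
```

```text
clock: 4.17
position: [0.4627, -0.0491, 0.0479]
eef_rot: [177.9, -0.4, 71.6]
force: [-7.3, 1.6, 7.5]
opening: -0.004
jig now [-37.4 -31.2] force [-7.3  1.6  7.5] op -0.004
pos [ 0.4627 -0.0491  0.0479] rot [177.87  -0.36  71.64] d cm [-0.19 -0.26  1.38] twist 0.34 clk 4.17
```

Run:
```python
from h import *
print(bot.sense()["qpos"].round(1))
c=cap("side","s3"); cap("wrist","w3"); crop(c,220,340,170,260,6,"s3c")
```

```text
[-18.8   2.7 127.5   0.5  47.6  -0.8]
```

View pics/w3.png

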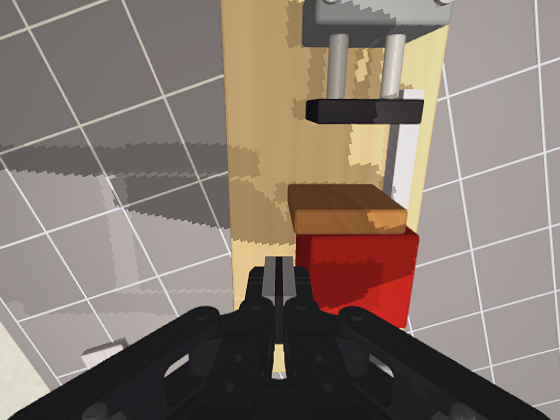

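View pics/s3c.png

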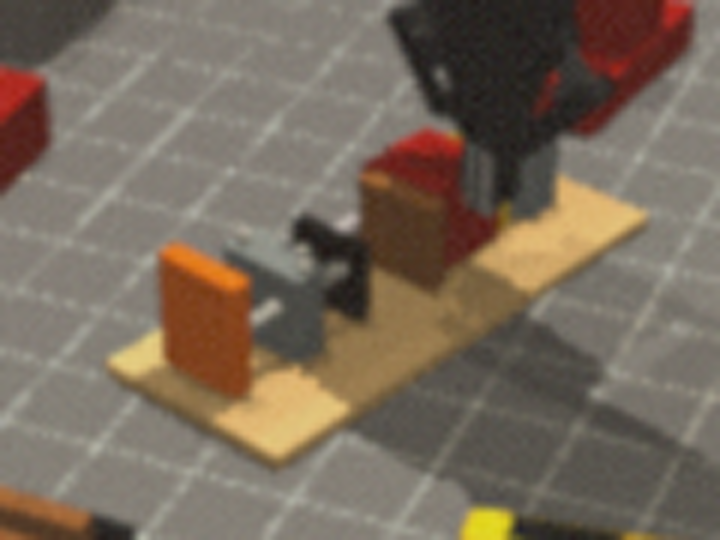

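```bash
python3 -m handwheel '[{"jaw":0,"dx":0,"dy":-0.9,"dz":0,"twist":0},{"jaw":0,"dx":1.5,"dy":0,"dz":0,"twist":0},{"jaw":0,"dx":1.5,"dy":0,"dz":0.4,"twist":0},{"jaw":0,"dx":0,"dy":0,"dz":0,"twist":0}]'
python3 - <<'E'
from h import *
gj(-38,-1,0.036); c=cap("wrist","w4")
E
```

```text
clock: 4.6
position: [0.4682, -0.0182, 0.05]
eef_rot: [176.9, -0.4, 71.7]
force: [-0.9, -0.1, 0.1]
opening: -0.0
jig now [-42.1  -0.1] force [-0.9 -0.1  0.1] op -0.0
pos [ 0.4682 -0.0182  0.05  ] rot [176.91  -0.41  71.71] d cm [-0.1   0.33  1.42] twist 0.41 clk 4.6
```

View pics/w4.png

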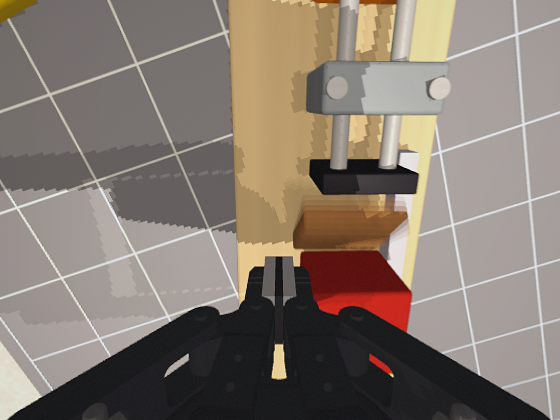

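```bash
python3 -m handwheel '[{"jaw":0,"dx":-0.1,"dy":-0.3,"dz":1.2,"twist":0},{"jaw":0,"dx":0,"dy":0,"dz":0,"twist":0}]'
python3 - <<'E'
from h import *
gj(-38,-1,0.036); print(bot.sense()["qpos"].round(1))
E
```

```text
clock: 4.82
position: [0.468, -0.0197, 0.0411]
eef_rot: [176.4, -0.4, 71.9]
force: [0.1, 0.0, -1.9]
opening: 0.0
jig now [-41.8  -1.6] force [ 0.1  0.  -1.9] op 0.0
pos [ 0.468  -0.0197  0.0411] rot [176.44  -0.38  71.88] d cm [0.06 0.35 0.53] twist 0.58 clk 4.82
[-15.    3.2 128.    0.3  45.2   3. ]
```

```bash
python3 -m handwheel '[{"jaw":0,"dx":0,"dy":0.5,"dz":0,"twist":0}]'
python3 - <<'E'
from h import *
gj(-38,-1,0.036); c=cap("wrist","w5"); gj(-38,-1,0.036)
E
```

```text
clock: 4.9
position: [0.4716, -0.021, 0.042]
eef_rot: [176.6, -0.4, 71.9]
force: [-11.9, 5.7, 9.9]
opening: -0.001
jig now [-37.9  -1.7] force [-11.9   5.7   9.9] op -0.001
pos [ 0.4716 -0.021   0.042 ] rot [176.6   -0.39  71.88] d cm [ 0.07 -0.05  0.6 ] twist 0.58 clk 4.9
jig now [-38.4  -1.7] force [-7.1  3.4  6.5] op -0.001
pos [ 0.4711 -0.0208  0.0419] rot [176.83  -0.41  71.84] d cm [0.07 0.01 0.59] twist 0.54 clk 4.95
```

View pics/w5.png

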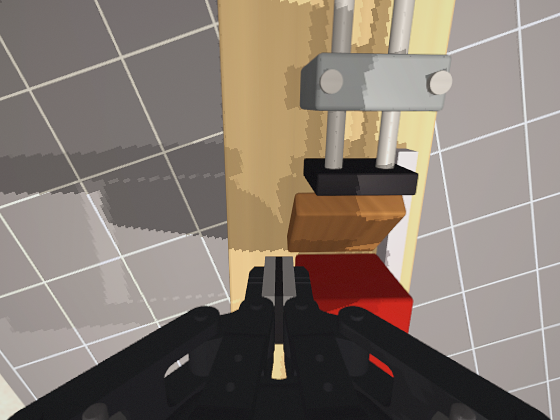

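```bash
python3 -m handwheel '[{"jaw":0,"dx":0,"dy":-1,"dz":0,"twist":0},{"jaw":50,"dx":0,"dy":-0.5,"dz":-3,"twist":0},{"jaw":100,"dx":0,"dy":0,"dz":-4,"twist":0},{"jaw":100,"dx":2,"dy":0,"dz":-4,"twist":0},{"jaw":100,"dx":3,"dy":1,"dz":-4,"twist":0}]'
python3 - <<'E'
from h import *
cap("wrist","x");c=cap("wrist","w6"); gr(2.5,-8,0.15)
E
```

```text
clock: 5.37
position: [0.4635, 0.0233, 0.1811]
eef_rot: [177.8, -0.2, 71.5]
force: [1.3, 0.3, -0.2]
opening: 0.567
pos [0.4701 0.0243 0.1873] rot [176.9   -0.44  71.74] d cm [25.14 -0.43  3.91] twist -16.46 clk 5.47
```

View pics/w6.png

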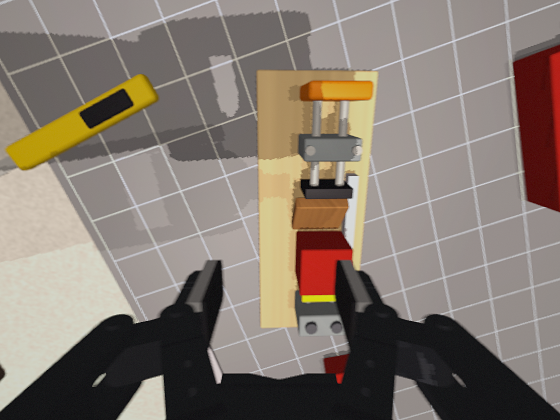

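Run:
```python
from h import *
c=load("w6"); P=xyz(c); f=np.load("fr.npz"); 
for v in range(180,304,4):
    p=P[v,320]; print(v,c["color"][v,320],tol(float(f["th"]),f["t"],p[:2]*1000).round(1),(p[2]*1000).round(1))
crop(c,250,390,165,310,4,"w6c")
```

```text
180 [12  9  8] [-1.5 51.2] 21.3
184 [13 10 13] [-4.6 51.3] 38.9
188 [16 14 13] [-7.5 51.4] 55.0
192 [65 65 70] [-7.2 47.5] 54.1
196 [61 59 65] [-7.  43.7] 54.1
200 [ 49  95 146] [-5.7 38.2] 48.2
204 [ 51  95 148] [-6.4 35.7] 52.8
208 [ 58 108 164] [-6.4 32.1] 53.5
212 [ 50  96 147] [-5.1 26.4] 48.1
216 [ 51  97 149] [-3.6 20. ] 41.1
220 [ 54  99 152] [-2.1 13.4] 34.4
224 [ 50  96 148] [-0.6  6.7] 27.8
228 [ 35  68 111] [ 0.8 -0.2] 21.5
232 [15 13 79] [ 1.7 -6.1] 18.0
236 [ 7  9 80] [-0.2 -6.3] 28.5
240 [17 18 83] [-2.  -6.4] 38.6
244 [13 12 81] [-3.7 -6.4] 48.3
248 [11 18 77] [-5.5 -6.1] 58.1
252 [ 26  36 195] [-5.7 -9.3] 60.1
256 [ 25  34 193] [ -5.5 -13.5] 60.0
260 [ 25  36 193] [ -5.3 -17.7] 59.9
264 [ 28  40 193] [ -5.  -22.1] 59.7
268 [ 29  37 194] [ -5.  -25.9] 60.5
272 [ 27  36 192] [ -4.7 -30.7] 59.6
276 [ 25  38 191] [ -4.5 -34.8] 60.0
280 [ 26  37 192] [ -4.5 -38.8] 60.6
284 [ 27  35 191] [ -3.9 -44.2] 58.8
288 [ 27  37 189] [ -3.7 -48.6] 58.9
292 [ 27  33 188] [ -3.7 -52.6] 59.8
296 [ 28 216 213] [ -2.3 -61. ] 53.7
300 [ 17 219 219] [ -1.9 -66.1] 53.1
```

View pics/w6c.png

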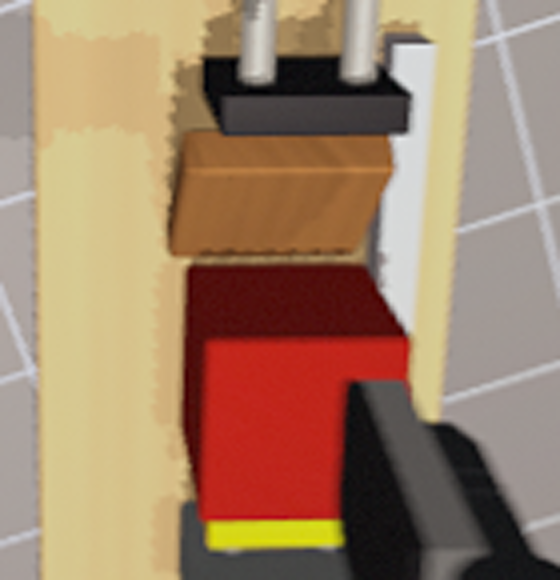

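Run:
```python
from h import *
c=load("w6"); f=np.load("fr.npz"); A=lambda p:np.array(p)/4+(250,165)
def rep(n,p,z): print(n,tol(float(f["th"]),f["t"],onz(c,A(p),z/1000)[:,:2]*1000).round(1).tolist())
rep("block",[(205,340),(407,340),(207,518)],60)
rep("railtop",[(393,42),(433,42),(415,390)],24)
rep("pad",[(222,93),(408,95),(218,133),(406,133)],56)
rep("pl top",[(187,168),(392,168)],53.5)
rep("pl bot",[(172,252),(358,249)],19)
gj(-4,31,0.09)
```

```text
block [[-23.5, -7.0], [24.5, -7.9], [-21.7, -54.7]]
railtop [[26.0, 56.1], [36.1, 56.1], [39.0, -39.7]]
pad [[-20.8, 51.5], [21.4, 50.7], [-21.4, 42.3], [21.6, 41.8]]
pl top [[-27.9, 33.3], [19.7, 32.7]]
pl bot [[-27.3, -0.7], [22.1, -0.6]]
jig now [-53.9  40.7] force [ 0.7 -0.6 -0. ] op 0.74
pos [0.4701 0.0243 0.1873] rot [176.9   -0.44  71.74] d cm [-1.08  4.45  9.98] twist 0.44 clk 5.47
```

```bash
python3 -m handwheel '[{"jaw":100,"dx":-0.5,"dy":2.2,"dz":2.5,"twist":0.4},{"jaw":100,"dx":-0.5,"dy":2.2,"dz":2.5,"twist":0},{"jaw":100,"dx":0,"dy":0,"dz":2.5,"twist":0},{"jaw":100,"dx":0,"dy":0,"dz":2.5,"twist":0}]'
python3 - <<'E'
from h import *
cap("wrist","x"); cap("wrist","w7");gj(-4,30,0.043)
E
```

```text
clock: 5.8
position: [0.5254, -0.0028, 0.101]
eef_rot: [175.0, -0.7, 71.6]
force: [0.6, 0.2, 0.3]
opening: 1.004
jig now [ 3.  32.2] force [-0.4  0.2 -0.8] op 0.998
pos [ 0.5213 -0.002   0.0969] rot [175.64  -0.57  71.58] d cm [-0.28 -1.11  5.32] twist 0.28 clk 5.9
```

```bash
python3 -m handwheel '[{"jaw":100,"dx":0,"dy":-0.6,"dz":-4,"twist":0},{"jaw":100,"dx":0,"dy":0,"dz":0,"twist":0}]'
python3 - <<'E'
from h import *
go(0,0,0,0);cap("wrist","x");go(0,0,0,0); cap("wrist","w7");gj(-4,30,0.043)
E
```

```text
clock: 6.07
position: [0.5106, 0.0001, 0.1349]
eef_rot: [176.1, -0.5, 71.5]
force: [0.9, -1.0, 0.8]
opening: 1.002
pos [5.106e-01 1.000e-04 1.349e-01] rot [176.09  -0.5   71.54] d cm [-16.29 -49.22  10.01] twist 71.54 clk 6.07
pos [5.085e-01 3.000e-04 1.315e-01] rot [176.38  -0.45  71.53] d cm [-16.24 -48.95   9.94] twist 71.53 clk 6.12
jig now [-10.6  30.3] force [ 0.2 -0.3 -0.2] op 0.999
pos [5.078e-01 5.000e-04 1.302e-01] rot [176.49  -0.45  71.53] d cm [-0.1   0.13  8.74] twist 0.23 clk 6.17
```

```bash
cat > st.py <<'E'
from h import *
import sys
for i in range(3): bot.capture("wrist")
a=[float(x) for x in sys.argv[1:]]
gj(*a)
E
python3 -m handwheel '[{"jaw":100,"dx":0,"dy":0,"dz":3.5,"twist":0}]' ; python3 st.py -4 30 0.043
python3 -m handwheel '[{"jaw":100,"dx":0,"dy":0,"dz":3.5,"twist":0}]' ; python3 st.py -4 30 0.043
```

```text
clock: 6.25
position: [0.5155, -0.001, 0.1027]
eef_rot: [175.6, -0.6, 71.6]
force: [1.8, 0.5, 0.3]
opening: 1.0
jig now [-10.6  30.2] force [-0.2  0.5 -0.4] op 1.001
pos [5.077e-01 5.000e-04 9.350e-02] rot [176.79  -0.41  71.52] d cm [-0.06  0.38  5.08] twist 0.22 clk 6.4
clock: 6.48
position: [0.5158, -0.001, 0.0657]
eef_rot: [175.9, -0.5, 71.6]
force: [2.5, 0.0, 0.6]
opening: 0.999
jig now [-10.6  30.2] force [-0.9  1.1  1. ] op 1.0
pos [5.078e-01 5.000e-04 5.730e-02] rot [177.1   -0.37  71.53] d cm [-0.03  0.58  1.46] twist 0.23 clk 6.63
```

```bash
python3 -m handwheel '[{"jaw":100,"dx":0,"dy":0.6,"dz":2.3,"twist":0}]' ; python3 st.py -4 30 0.034
python3 -m handwheel '[{"jaw":0,"dx":0,"dy":0,"dz":0,"twist":0},{"jaw":0,"dx":0,"dy":0,"dz":0,"twist":0},{"jaw":0,"dx":0,"dy":0,"dz":0,"twist":0},{"jaw":0,"dx":0,"dy":0,"dz":0,"twist":0},{"jaw":0,"dx":0,"dy":0,"dz":0,"twist":0},{"jaw":0,"dx":0,"dy":0,"dz":0,"twist":0}]' 20; python3 st.py -4 30 0.034
python3 - <<'E'
from h import *
cap("wrist","w8");c=cap("side","s8"); crop(c,220,340,170,260,6,"s8c")
E
```

```text
clock: 6.72
position: [0.5182, -0.0021, 0.0396]
eef_rot: [176.6, -0.4, 71.6]
force: [1.1, 0.4, 0.0]
opening: 0.999
jig now [-3.6 30.4] force [-0.   0.5  0.1] op 1.003
pos [ 0.5145 -0.0016  0.0352] rot [177.17  -0.36  71.53] d cm [-0.04 -0.05  0.12] twist 0.23 clk 6.87
clock: 7.37
position: [0.5175, -0.0021, 0.0431]
eef_rot: [176.6, -0.4, 71.6]
force: [-1.6, 0.4, -1.1]
opening: 0.57
jig now [-0.6 30.9] force [-0.3 -1.   0.1] op 0.575
pos [ 0.5175 -0.0021  0.0428] rot [176.65  -0.4   71.58] d cm [-0.1  -0.39  0.86] twist 0.28 clk 7.52
```

View pics/w8.png

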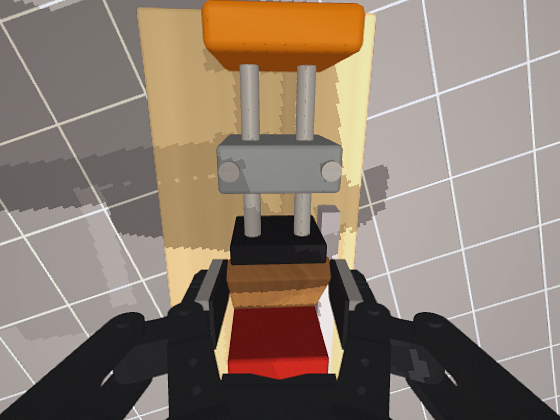

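View pics/s8c.png

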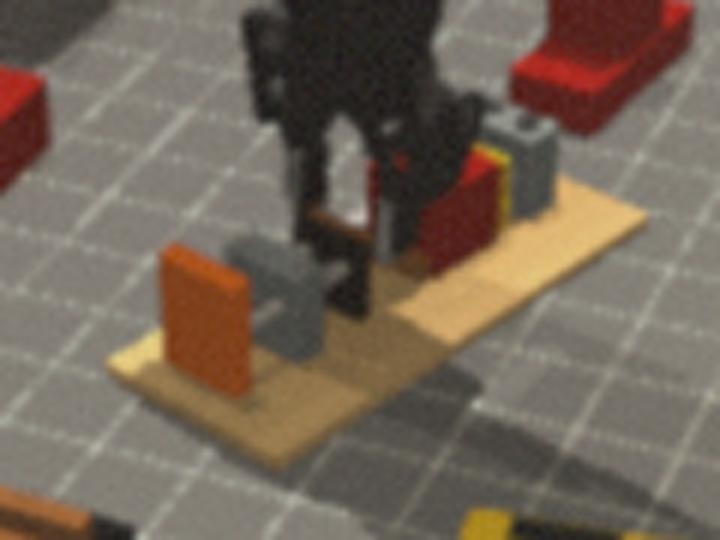

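```bash
python3 -m handwheel '[{"jaw":75,"dx":0,"dy":0,"dz":0,"twist":0},{"jaw":75,"dx":0,"dy":-0.1,"dz":1,"twist":0}]' ; python3 st.py -3 30 0.034
python3 -m handwheel '[{"jaw":75,"dx":0,"dy":-0.1,"dz":1,"twist":0}]' ; python3 st.py -3 30 0.034
```

```text
clock: 7.78
position: [0.5193, -0.0022, 0.0342]
eef_rot: [176.3, -0.5, 71.6]
force: [0.5, -0.1, -0.4]
opening: 0.755
jig now [-1.8 31. ] force [ 0.5  0.2 -0.7] op 0.751
pos [ 0.5163 -0.0016  0.0313] rot [176.78  -0.4   71.57] d cm [-0.09 -0.1  -0.27] twist 0.27 clk 7.93
clock: 8.02
position: [0.5177, -0.0018, 0.0225]
eef_rot: [176.5, -0.4, 71.6]
force: [0.7, -0.2, 0.7]
opening: 0.746
jig now [-3.4 30.9] force [-0.2  0.9 -0.8] op 0.747
pos [ 0.5148 -0.0012  0.0199] rot [176.94  -0.38  71.57] d cm [-0.08  0.12 -1.41] twist 0.27 clk 8.17
```

```bash
python3 -m handwheel '[{"jaw":55,"dx":0,"dy":0,"dz":-1.2,"twist":0}]' 20; python3 st.py -3 30 0.034;python3 st.py -3 30 0.034
```

```text
clock: 8.25
position: [0.5123, -0.0008, 0.0299]
eef_rot: [177.2, -0.3, 71.6]
force: [2.7, -3.1, -1.2]
opening: 0.624
jig now [-4.5 30.1] force [-4.8 -3.   1. ] op 0.575
pos [ 0.5135 -0.0016  0.0325] rot [177.01  -0.29  71.59] d cm [-0.01  0.16 -0.14] twist 0.29 clk 8.4
jig now [-4.4 30.1] force [-4.5 -3.3  1.7] op 0.574
pos [ 0.5136 -0.0016  0.0325] rot [177.    -0.3   71.58] d cm [-0.01  0.15 -0.15] twist 0.28 clk 8.55
```

```bash
python3 -m handwheel '[{"jaw":40,"dx":-1.2,"dy":0,"dz":-0.7,"twist":0}]' 20; python3 st.py -4 -1 0.042
python3 -m handwheel '[{"jaw":40,"dx":-1.1,"dy":0,"dz":-0.3,"twist":0}]' 20; python3 st.py -4 -1 0.042
python3 - <<'E'
from h import *
c=cap("wrist","w9");crop(c,140,400,180,400,3,"w9c");c=cap("side","s9"); crop(c,220,340,170,260,6,"s9c")
E
```

```text
clock: 8.63
position: [0.5093, -0.0109, 0.039]
eef_rot: [177.1, -0.5, 71.5]
force: [2.3, 9.1, 0.4]
opening: 0.577
jig now [-4.7 19.3] force [0.6 5.4 1. ] op 0.577
pos [ 0.5099 -0.0118  0.0403] rot [176.96  -0.5   71.43] d cm [-2.03  0.07 -0.18] twist 0.13 clk 8.78
clock: 8.87
position: [0.5071, -0.0193, 0.0439]
eef_rot: [176.9, -0.9, 71.3]
force: [1.4, 10.8, 2.3]
opening: 0.572
jig now [-4.4 10. ] force [0.  5.6 2. ] op 0.58
pos [ 0.5071 -0.0207  0.0444] rot [176.87  -0.75  71.3 ] d cm [-1.1   0.03  0.22] twist 0.0 clk 9.02
```

View pics/w9c.png

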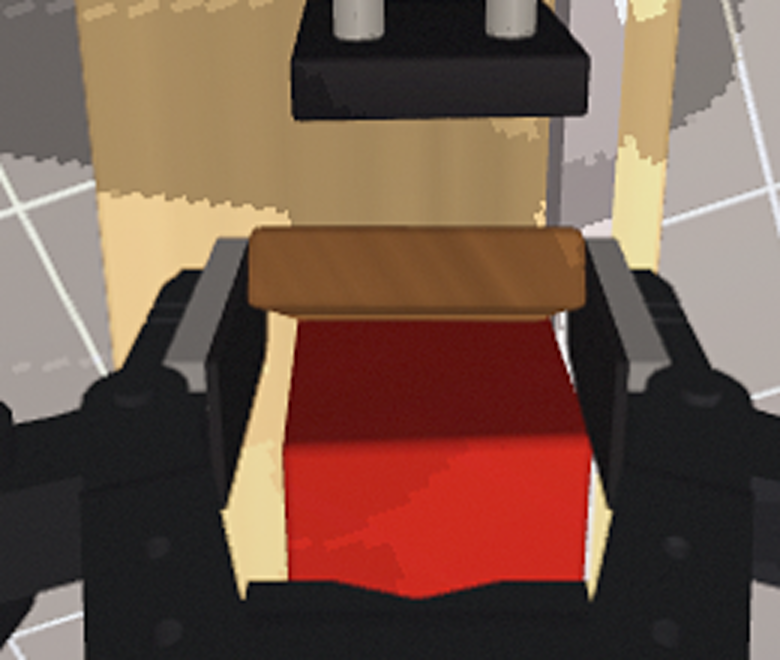

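View pics/s9c.png

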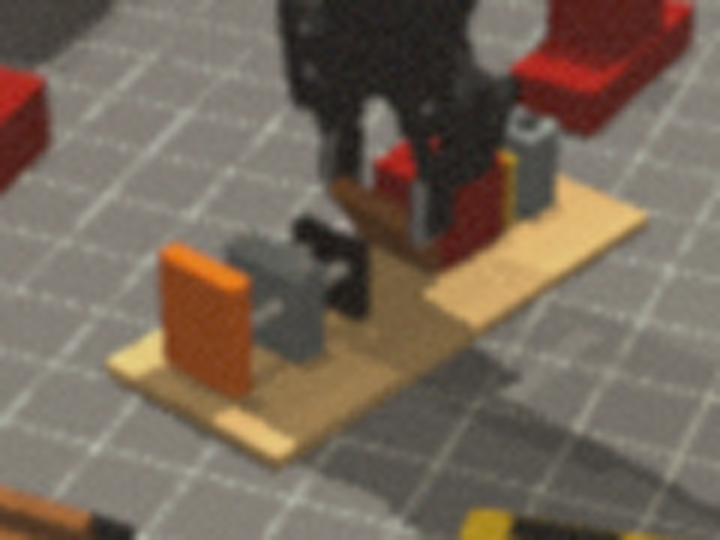

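```bash
python3 -m handwheel '[{"jaw":40,"dx":-0.55,"dy":0,"dz":0,"twist":0}]' 20; python3 st.py -4 -1 0.042
cat >> h.py <<'E'
def prof(c,u,v0,v1,st=3):
    P=xyz(c); f=np.load("fr.npz")
    for v in range(v0,v1,st):
        p=P[v,u]; print(v,c["color"][v,u],tol(float(f["th"]),f["t"],p[:2]*1000).round(1),(p[2]*1000).round(1))
E
python3 - <<'E'
from h import *
c=cap("wrist","w10");prof(c,279,250,330)
E
```

```text
clock: 9.2
position: [0.5065, -0.0234, 0.0453]
eef_rot: [176.8, -1.0, 71.2]
force: [1.3, 6.8, 1.9]
opening: 0.576
jig now [-4.1  6.7] force [0.4 7.3 1.4] op 0.579
pos [ 0.5064 -0.0239  0.0454] rot [176.8   -1.01  71.21] d cm [-0.78 -0.01  0.33] twist -0.09 clk 9.35
250 [ 93 136 164] [-0.2  2.4] 9.5
253 [ 95 140 168] [-0.3  1.3] 11.4
256 [ 40  73 111] [-3.1 23.3] 61.4
259 [ 43  80 122] [-3.2 21.9] 61.5
262 [ 46  79 121] [-3.2 20.5] 61.5
265 [ 45  81 123] [-3.3 20.1] 63.7
268 [ 46  82 125] [-3.3 18.8] 63.9
271 [ 44  81 126] [-10.4  84.8] 189.4
274 [ 47  84 130] [-3.4 16.4] 64.8
277 [ 44  83 128] [-3.4 15.6] 66.0
280 [ 42  80 122] [-3.4 14.2] 66.0
283 [15 16 94] [ -1.1 -10.9] 25.7
286 [10 14 93] [ -1.4 -10.3] 29.9
289 [14 18 94] [ -1.5 -10.6] 32.5
292 [16 20 94] [ -1.7 -10.8] 35.3
295 [15 19 95] [ -1.9 -10.7] 38.3
298 [13 18 93] [ -2.1 -10.2] 42.0
301 [16 19 95] [-2.3 -9.7] 45.5
304 [15 17 93] [ -2.3 -10.7] 46.7
307 [16 19 93] [ -2.5 -10.6] 49.4
310 [18 19 95] [ -2.6 -11. ] 51.4
313 [17 18 96] [-2.9 -9.6] 55.8
316 [16 18 97] [ -2.9 -10.8] 56.5
319 [ 19  24 123] [ -3.  -11.2] 58.2
322 [ 27  34 172] [ -3.1 -11.6] 59.9
325 [ 27  38 192] [ -3.1 -13.4] 59.8
328 [ 28  39 192] [ -3.1 -14.5] 60.5
```

```bash
python3 -m handwheel '[{"jaw":72,"dx":0,"dy":0,"dz":0,"twist":0},{"jaw":72,"dx":0,"dy":0,"dz":0,"twist":0}]' 20; python3 st.py -4 36 0.036
python3 - <<'E'
from h import *
c=cap("wrist","w11");prof(c,279,200,330,5)
E
```

```text
clock: 9.57
position: [0.5081, -0.0232, 0.047]
eef_rot: [176.5, -1.1, 71.3]
force: [1.0, 0.5, 0.3]
opening: 0.717
jig now [-3.   7.5] force [0.  0.6 0.2] op 0.717
pos [ 0.5076 -0.0235  0.0466] rot [176.6   -1.04  71.25] d cm [ 2.83 -0.17  1.11] twist -0.05 clk 9.72
200 [39 37 40] [-1.6 47.2] 54.2
205 [34 34 39] [-1.6 45. ] 54.6
210 [36 32 34] [-1.6 42.7] 54.7
215 [ 48  84 129] [-1.4 39. ] 50.6
220 [ 47  87 132] [-1.4 36.7] 51.1
225 [ 49  89 137] [-1.5 34.8] 52.6
230 [ 42  76 118] [-1.6 33. ] 54.1
235 [36 63 97] [-1.4 29.3] 51.0
240 [ 34  64 100] [-1.1 24.8] 46.3
245 [33 63 99] [-0.9 20.2] 41.9
250 [ 36  64 100] [-0.5 14.9] 36.4
255 [36 63 99] [-0.2  9.1] 30.1
260 [37 65 99] [0.2 2.8] 23.6
265 [ 45  67 114] [ 0.9 -5.9] 12.8
270 [13 17 92] [ 0.5 -6. ] 19.0
275 [15 18 93] [ 0.  -5.2] 26.5
280 [18 20 92] [-0.2 -6.3] 30.2
285 [15 18 92] [-0.6 -5.7] 36.6
290 [16 18 93] [-0.8 -6. ] 41.1
295 [20 22 93] [-1.1 -5.8] 46.1
300 [14 20 93] [-1.4 -5.9] 50.6
305 [15 16 93] [-1.6 -6.2] 54.3
310 [19 21 99] [-1.9 -6.2] 58.5
315 [ 32  39 186] [-2.  -7.7] 60.2
320 [ 27  37 190] [ -2.  -10.6] 60.0
325 [ 30  40 190] [ -2.  -12.8] 60.8
```

View pics/w11.png

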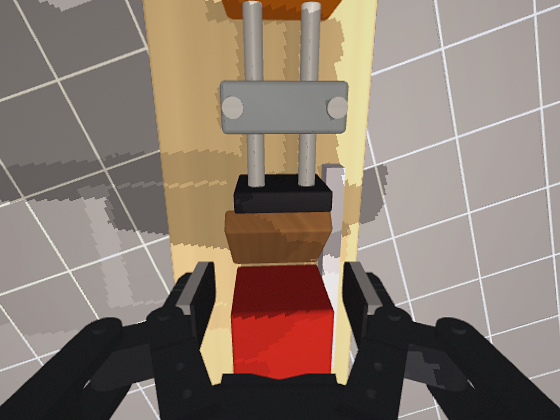

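```bash
python3 -m handwheel '[{"jaw":72,"dx":3.15,"dy":-0.1,"dz":0.3,"twist":0}]' 20; python3 st.py -4 39 0.037
python3 -m handwheel '[{"jaw":72,"dx":0,"dy":-0.1,"dz":0.8,"twist":0}]' 20; python3 st.py -4 39 0.037
```

```text
clock: 9.85
position: [0.517, 0.0037, 0.0444]
eef_rot: [176.6, -1.0, 71.0]
force: [0.6, -0.2, -0.0]
opening: 0.715
jig now [-4.1 39.7] force [ 0.1  0.  -0.1] op 0.72
pos [0.5169 0.0074 0.0438] rot [176.64  -1.03  71.35] d cm [-0.08 -0.03  0.68] twist 0.05 clk 10.0
clock: 10.08
position: [0.5179, 0.0073, 0.037]
eef_rot: [176.4, -1.0, 71.4]
force: [0.6, 0.1, 0.2]
opening: 0.717
jig now [-5.5 39.2] force [ 0.7 -0.2  0.3] op 0.725
pos [0.5154 0.0073 0.0347] rot [176.77  -1.    71.32] d cm [-0.02  0.17 -0.22] twist 0.02 clk 10.23
```

```bash
python3 -m handwheel '[{"jaw":40,"dx":0,"dy":0.1,"dz":0,"twist":0}]' 20; python3 st.py -4 39 0.037; python3 st.py -4 39 0.037
python3 -m handwheel '[{"jaw":40,"dx":-1.2,"dy":0,"dz":-0.55,"twist":0}]' 20; python3 st.py -4 6 0.042
python3 -m handwheel '[{"jaw":40,"dx":-1.2,"dy":0,"dz":-0.2,"twist":0}]' 20; python3 st.py -4 6 0.042
python3 - <<'E'
from h import *
c=cap("wrist","w12");prof(c,279,210,330,4)
E
```

```text
clock: 10.32
position: [0.5166, 0.0065, 0.0346]
eef_rot: [176.7, -1.0, 71.3]
force: [8.8, -2.7, 6.7]
opening: 0.594
jig now [-3.3 38.8] force [ 1.7 -1.9 -0.2] op 0.58
pos [0.5174 0.0062 0.0354] rot [176.62  -1.    71.29] d cm [ 0.03 -0.06 -0.16] twist -0.01 clk 10.47
jig now [-3.3 38.8] force [ 2.4 -2.8  0.1] op 0.58
pos [0.5174 0.0063 0.0354] rot [176.61  -0.99  71.31] d cm [ 0.02 -0.06 -0.17] twist 0.01 clk 10.62
clock: 10.7
position: [0.5138, -0.0036, 0.0404]
eef_rot: [176.6, -1.2, 71.3]
force: [2.1, 8.9, 2.9]
opening: 0.582
jig now [-3.5 27.2] force [2.8 2.8 0.3] op 0.574
pos [ 0.5135 -0.0047  0.041 ] rot [176.57  -1.07  71.25] d cm [-2.11 -0.04 -0.14] twist -0.05 clk 10.85
clock: 10.93
position: [0.5098, -0.0138, 0.0429]
eef_rot: [176.6, -1.3, 71.2]
force: [1.9, 6.2, 4.1]
opening: 0.58
jig now [-4.  15.8] force [0.7 3.7 2.4] op 0.582
pos [ 0.5093 -0.0153  0.0428] rot [176.62  -1.13  71.2 ] d cm [-0.98  0.    0.06] twist -0.1 clk 11.08
210 [17 15 16] [-2.7 51.3] 51.8
214 [41 39 40] [-2.8 50.2] 54.1
218 [38 36 39] [-2.8 48.3] 54.1
222 [37 37 38] [-3.  47.2] 56.2
226 [36 34 37] [-2
[... 162 characters left out ...]
 164] [-0.3 16.3] 11.7
250 [ 92 135 164] [-0.3 13.4] 10.8
254 [ 93 136 165] [-10.8  93.6] 186.9
258 [ 92 136 164] [-0.2  7.9] 10.3
262 [ 94 137 165] [-0.3  5.3] 10.6
266 [ 94 138 165] [-0.2  2.2] 9.7
270 [28 50 78] [-1.6 12. ] 33.2
274 [ 36  64 100] [-3.  22.1] 56.1
278 [ 45  80 125] [-3.1 21.3] 58.3
282 [ 45  80 124] [-3.2 19.5] 58.7
286 [ 48  84 127] [-3.2 18.1] 59.7
290 [ 46  83 128] [-3.2 15.8] 59.2
294 [ 47  85 130] [-3.3 14.4] 60.3
298 [ 44  82 125] [-3.3 12.6] 60.8
302 [15 18 94] [-1.5 -8.8] 31.3
306 [13 17 94] [-1.8 -8.8] 35.1
310 [17 20 95] [-2.  -8.6] 39.1
314 [11 17 93] [-2.3 -8.3] 42.9
318 [18 18 94] [-2.5 -8.1] 46.5
322 [15 21 94] [-2.6 -8.4] 49.4
326 [16 18 95] [-2.8 -9. ] 51.7
```

```bash
python3 -m handwheel '[{"jaw":40,"dx":-0.9,"dy":0,"dz":0.1,"twist":0}]' 20; python3 st.py -4 6 0.042
python3 - <<'E'
from h import *
c=cap("wrist","w13");prof(c,279,270,345,4)
E
```

```text
clock: 11.22
position: [0.5073, -0.022, 0.0422]
eef_rot: [176.6, -1.2, 71.2]
force: [1.2, 6.1, 9.1]
opening: 0.579
jig now [-3.7  7.4] force [1.2 4.5 5.7] op 0.58
pos [ 0.507  -0.0233  0.042 ] rot [176.6   -1.15  71.21] d cm [-0.14 -0.03 -0.  ] twist -0.09 clk 11.37
270 [31 52 80] [-2.6 14.6] 53.3
274 [ 40  73 114] [-3. 16.] 59.4
278 [ 45  82 126] [-2.9 13.6] 58.7
282 [ 45  81 123] [-3.  11.9] 59.3
286 [ 44  82 126] [-3.  10.1] 59.6
290 [ 45  83 128] [-3.   8.7] 60.7
294 [ 46  83 130] [-3.1  7.3] 61.6
298 [ 31  55 103] [-3.   4.3] 60.0
302 [12 14 93] [-2. -9.] 43.0
306 [14 17 93] [-2.2 -9. ] 46.4
310 [13 14 93] [-2.4 -9.4] 49.2
314 [19 21 96] [-2.6 -9.1] 52.9
318 [13 17 96] [-2.7 -9.7] 55.2
322 [ 19  20 106] [-2.9 -9.3] 58.8
326 [ 24  34 180] [ -3.  -10.8] 59.6
330 [ 30  40 192] [ -3.  -12.6] 60.1
334 [ 29  39 192] [ -3.1 -13.9] 61.2
338 [ 28  38 191] [ -3.1 -16.7] 60.4
342 [ 27  37 191] [ -3.  -19.5] 59.8
```

```bash
python3 -m handwheel '[{"jaw":40,"dx":-0.55,"dy":0,"dz":0.1,"twist":0}]' 20; python3 st.py -4 6 0.042
python3 - <<'E'
from h import *
c=cap("wrist","w14");prof(c,279,270,345,4)
E
```

```text
clock: 11.5
position: [0.5059, -0.0272, 0.0418]
eef_rot: [176.6, -1.2, 71.2]
force: [0.3, 6.5, 7.4]
opening: 0.576
jig now [-3.4  2.8] force [0.7 4.2 6.5] op 0.577
pos [ 0.5058 -0.0278  0.0417] rot [176.61  -1.2   71.2 ] d cm [ 0.32 -0.06 -0.03] twist -0.1 clk 11.65
270 [27 52 81] [-2.4 11.1] 55.1
274 [ 41  73 116] [-2.6 11.3] 59.1
278 [ 44  81 124] [-2.7  9.6] 59.6
282 [ 44  81 124] [-2.7  7.9] 60.2
286 [ 44  81 125] [-2.8  6.2] 60.7
290 [ 46  83 128] [-2.7  3.9] 60.1
294 [ 45  82 127] [-2.8  2.6] 61.2
298 [19 35 97] [-1.9 -8.8] 46.5
302 [16 20 93] [-2.1 -9.2] 49.4
306 [11 17 94] [-2.3 -9.2] 52.8
310 [16 20 97] [-2.5 -8.5] 56.9
314 [ 20  23 109] [-2.7 -9.4] 58.7
318 [ 18  25 126] [ -2.7 -10.5] 60.2
322 [ 21  26 128] [ -2.8 -12.5] 60.4
326 [ 24  36 193] [ -2.8 -14.5] 60.5
330 [ 25  37 191] [ -2.8 -16.1] 61.3
334 [ 29  40 192] [ -2.8 -19.1] 60.3
338 [ 29  40 191] [ -2.8 -21.1] 60.4
342 [ 27  38 191] [ -2.8 -23.7] 60.0
```

```bash
python3 -m handwheel '[{"jaw":40,"dx":-0.45,"dy":0,"dz":0.05,"twist":0}]' 20; python3 st.py -4 6 0.042
python3 - <<'E'
from h import *
c=cap("wrist","w15");prof(c,279,270,345,4)
E
```

```text
clock: 11.78
position: [0.5051, -0.0304, 0.0417]
eef_rot: [176.6, -1.4, 71.2]
force: [2.5, 11.7, 4.3]
opening: 0.579
jig now [-3.3 -0.2] force [1.6 8.3 5.3] op 0.579
pos [ 0.5049 -0.0307  0.0417] rot [176.61  -1.33  71.19] d cm [ 0.62 -0.07 -0.02] twist -0.11 clk 11.93
270 [29 53 82] [-2.3  8.6] 56.0
274 [ 42  76 117] [-2.6  9.1] 60.6
278 [ 45  82 125] [-2.6  6.9] 60.2
282 [ 43  80 123] [-2.5  4.8] 59.9
286 [ 47  83 126] [-2.6  3.8] 61.6
290 [ 46  83 127] [-2.6  1.4] 61.0
294 [ 47  82 127] [-2.6 -0.2] 61.6
298 [25 38 99] [ -1.9 -10.5] 48.5
302 [17 20 95] [ -2.  -11.3] 50.7
306 [14 20 95] [ -2.2 -11.6] 53.6
310 [17 19 96] [ -2.5 -10.6] 58.3
314 [ 24  26 123] [-10.1  77.1] 186.1
318 [ 21  25 128] [ -2.6 -13.9] 59.6
322 [ 24  26 129] [ -2.6 -15.1] 60.8
326 [ 17  23 124] [ -2.6 -17.9] 60.0
330 [ 27  39 191] [ -2.6 -19.7] 60.5
334 [ 29  40 192] [ -2.6 -21.7] 60.7
338 [ 27  37 191] [ -2.6 -23.8] 60.8
342 [ 30  40 192] [ -2.6 -26.2] 60.6
```

```bash
python3 -m handwheel '[{"jaw":70,"dx":0,"dy":0,"dz":0,"twist":0}]' 20; python3 st.py -4 6 0.042
python3 - <<'E'
from h import *
c=cap("wrist","w16");prof(c,279,250,345,5)
E
```

```text
clock: 12.07
position: [0.5037, -0.0292, 0.0409]
eef_rot: [176.8, -1.4, 71.3]
force: [-0.4, 4.8, -2.3]
opening: 0.69
jig now [-5.2  0.8] force [-0.8  5.6  0.9] op 0.703
pos [ 0.5034 -0.0291  0.0405] rot [176.86  -1.35  71.27] d cm [ 0.52  0.13 -0.13] twist -0.03 clk 12.22
250 [29 52 84] [-2.5  6. ] 25.1
255 [31 52 81] [-3.  7.] 33.5
260 [29 52 81] [-3.5  8.6] 42.7
265 [31 53 82] [-3.9  9.5] 49.7
270 [29 52 83] [-4.3 10.3] 56.2
275 [ 42  78 118] [-4.4  9.2] 58.7
280 [ 47  84 128] [-4.5  7.5] 60.1
285 [ 44  81 124] [-4.5  5.1] 60.1
290 [ 44  78 121] [-4.5  3.2] 61.0
295 [ 43  79 122] [-4.6  1.1] 61.6
300 [18 19 95] [-4.  -8.3] 51.0
305 [18 19 96] [-4.2 -8.8] 54.2
310 [15 18 96] [-4.4 -8.8] 58.1
315 [ 20  24 110] [-4.6 -9.3] 61.3
320 [ 19  25 128] [ -4.6 -11.5] 61.8
325 [ 16  22 127] [ -4.6 -13.8] 62.2
330 [ 19  23 127] [ -4.6 -16.2] 62.6
335 [ 29  39 189] [ -4.6 -18.7] 62.7
340 [ 29  40 189] [ -4.6 -21.7] 62.2
```

View pics/w16.png

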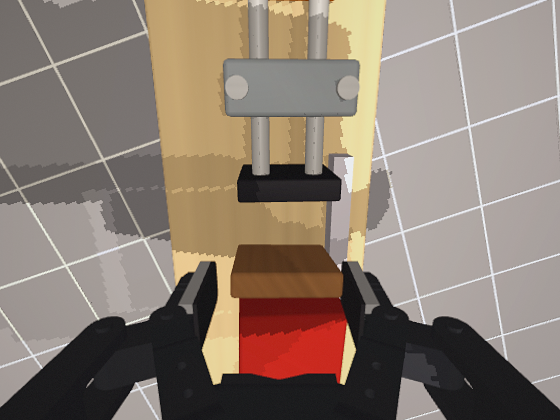

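```bash
python3 -m handwheel '[{"jaw":70,"dx":0.6,"dy":0,"dz":0,"twist":0}]' 20; python3 st.py -4 6 0.042
python3 - <<'E'
from h import *
c=cap("wrist","w17");prof(c,279,250,345,5)
E
```

```text
clock: 12.35
position: [0.5041, -0.0233, 0.0397]
eef_rot: [177.0, -1.3, 71.3]
force: [1.1, 0.4, -0.6]
opening: 0.696
jig now [-5.9  6.9] force [-0.1 -0.8  0.5] op 0.698
pos [ 0.5048 -0.0231  0.0399] rot [176.94  -1.27  71.36] d cm [-0.08  0.2  -0.2 ] twist 0.06 clk 12.5
250 [ 97 141 169] [-2.4  5.9] 10.9
255 [31 60 93] [-2.8  5.9] 17.9
260 [31 56 89] [-3.2  5.8] 24.1
265 [28 52 83] [-3.5  6. ] 30.3
270 [28 55 85] [-3.7  5.3] 34.6
275 [32 55 86] [-4.1  5.8] 40.7
280 [31 56 88] [-4.4  6. ] 46.1
285 [31 56 88] [-4.5  5. ] 49.1
290 [29 58 89] [-4.8  5.7] 54.6
295 [33 59 92] [-5.1  5.7] 58.8
300 [ 46  80 124] [-5.1  3.9] 59.9
305 [ 44  81 124] [-5.1  1.5] 60.0
310 [ 40  76 119] [-5.1 -1.3] 59.7
315 [ 42  77 119] [-5.2 -3.3] 60.6
320 [ 18  21 113] [-5.2 -5.9] 60.6
325 [ 19  25 128] [-5.2 -8.5] 60.7
330 [ 28  39 193] [ -5.2 -10.9] 60.9
335 [ 29  40 191] [ -5.1 -14.4] 59.9
340 [ 27  39 191] [ -5.1 -17. ] 60.1
```

```bash
python3 -m handwheel '[{"jaw":75,"dx":-0.8,"dy":0.1,"dz":0.8,"twist":0}]' 20; python3 st.py 5 -2 0.032
python3 -m handwheel '[{"jaw":75,"dx":0,"dy":0.6,"dz":0,"twist":0}]' 20; python3 st.py 5 -2 0.032
```

```text
clock: 12.63
position: [0.5052, -0.0313, 0.0332]
eef_rot: [176.7, -1.3, 71.4]
force: [0.8, -0.3, -0.7]
opening: 0.748
jig now [-4.8 -1.9] force [-0.7 -0.2  0.4] op 0.748
pos [ 0.5029 -0.0318  0.031 ] rot [177.03  -1.26  71.28] d cm [-0.    0.98 -0.05] twist -0.02 clk 12.78
clock: 12.87
position: [0.5076, -0.0338, 0.0307]
eef_rot: [177.1, -1.2, 71.2]
force: [0.7, 0.5, -0.5]
opening: 0.75
jig now [ 2.  -2.2] force [-0.4  0.4  1. ] op 0.75
pos [ 0.5093 -0.0342  0.0316] rot [176.99  -1.26  71.25] d cm [ 0.02  0.3  -0.03] twist -0.05 clk 13.02
```

```bash
python3 -m handwheel '[{"jaw":75,"dx":0,"dy":0.4,"dz":0,"twist":0}]' 20; python3 st.py 7 -2 0.032
python3 -m handwheel '[{"jaw":75,"dx":0,"dy":0.35,"dz":0,"twist":0}]' 20; python3 st.py 7 -2 0.032
python3 - <<'E'
from h import *
c=cap("wrist","w18")
E
```

```text
clock: 13.1
position: [0.5126, -0.0354, 0.0316]
eef_rot: [177.0, -1.3, 71.2]
force: [0.9, 0.0, -0.8]
opening: 0.749
jig now [ 6.1 -2.2] force [-0.6  0.8  0.2] op 0.752
pos [ 0.5131 -0.0355  0.0318] rot [177.01  -1.25  71.26] d cm [ 0.02  0.1  -0.02] twist -0.04 clk 13.25
clock: 13.33
position: [0.5134, -0.0355, 0.0312]
eef_rot: [177.5, -1.2, 71.3]
force: [-13.0, 4.0, 10.1]
opening: 0.751
jig now [ 6.2 -2.1] force [-7.9  3.   6.4] op 0.751
pos [ 0.5133 -0.0355  0.0312] rot [177.57  -1.23  71.28] d cm [ 0.01  0.08 -0.08] twist -0.02 clk 13.48
```

View pics/w18.png

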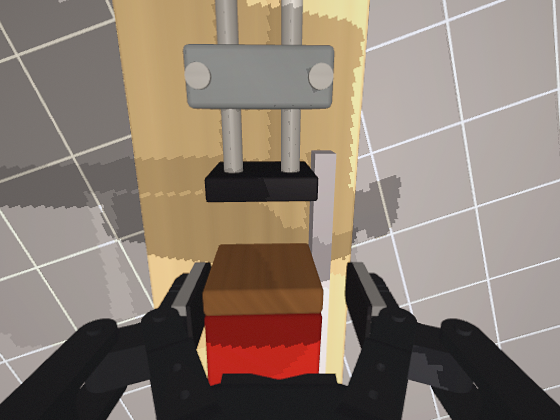

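```bash
python3 -m handwheel '[{"jaw":90,"dx":0,"dy":-0.6,"dz":0,"twist":0},{"jaw":90,"dx":0,"dy":0,"dz":-3,"twist":0},{"jaw":90,"dx":0,"dy":0,"dz":-4,"twist":0},{"jaw":90,"dx":1,"dy":0,"dz":-3,"twist":0}]' 20
python3 - <<'E'
from h import *
for i in range(3): bot.capture("wrist")
gr(2.5,-8,0.13)
E
```

```text
clock: 13.87
position: [0.4994, -0.0235, 0.1251]
eef_rot: [178.6, -1.1, 71.2]
force: [1.9, -0.3, 0.1]
opening: 0.897
pos [ 0.5022 -0.0231  0.1271] rot [178.12  -1.2   71.34] d cm [28.63 -4.96  0.14] twist -16.86 clk 14.02
```

```bash
python3 -m handwheel '[{"jaw":100,"dx":3.5,"dy":-0.6,"dz":-0.2,"twist":0},{"jaw":100,"dx":3.5,"dy":-0.6,"dz":-0.2,"twist":0},{"jaw":100,"dx":3.5,"dy":-0.6,"dz":0,"twist":0},{"jaw":100,"dx":3.5,"dy":-0.6,"dz":0,"twist":0},{"jaw":100,"dx":3.5,"dy":-0.6,"dz":0,"twist":0},{"jaw":100,"dx":3.5,"dy":-0.6,"dz":0,"twist":0},{"jaw":100,"dx":3.5,"dy":-0.6,"dz":0,"twist":0},{"jaw":100,"dx":2,"dy":-0.4,"dz":0,"twist":0},{"jaw":100,"dx":0,"dy":0,"dz":0,"twist":-5.6},{"jaw":100,"dx":0,"dy":0,"dz":0,"twist":-5.6},{"jaw":100,"dx":0,"dy":0,"dz":0,"twist":-5.4}]'
python3 - <<'E'
from h import *
for i in range(3): bot.capture("wrist")
c=cap("wrist","w20")
gr(2.5,-8,0.10)
E
```

```text
clock: 14.93
position: [0.5386, 0.2524, 0.1168]
eef_rot: [178.7, -0.3, 88.3]
force: [0.2, -0.2, 0.2]
opening: 1.004
pos [0.539  0.2514 0.1177] rot [178.64  -0.31  87.82] d cm [1.28 0.69 1.8 ] twist -0.38 clk 15.13
```

View pics/w20.png

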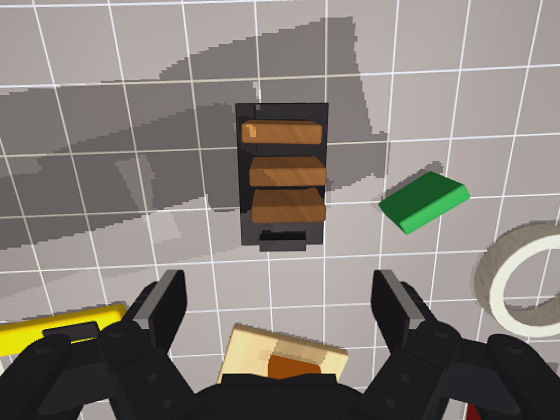

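Run:
```python
from h import *
c=load("w20"); crop(c,225,345,95,260,4.8,"w20c")
```

```text
(no output)
```

View pics/w20c.png

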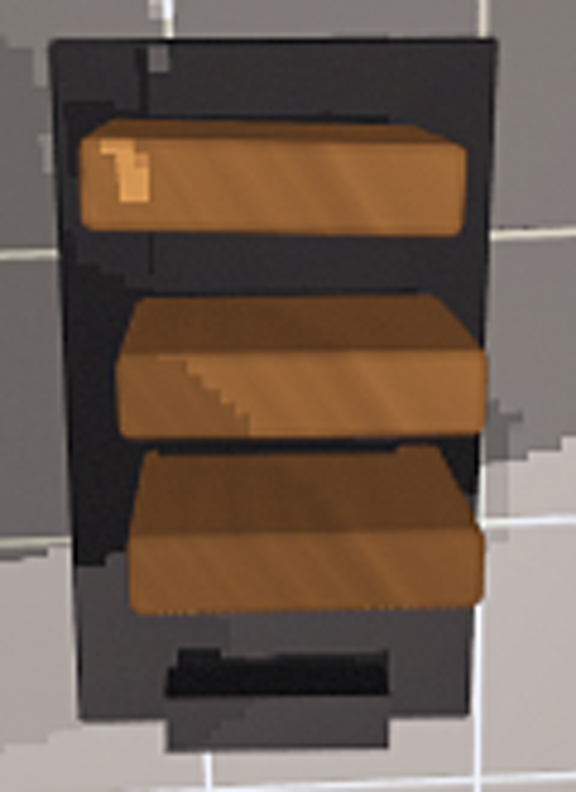

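Run:
```python
from h import *
c=load("w20"); f=np.load("fr.npz")
A=lambda p:np.array(p)/4.8+(225,95)
for n,p in dict(C=[(130,535),(483,530),(130,612),(483,605)],B=[(117,352),(485,350),(118,438),(485,433)],A=[(80,140),(465,143),(80,230),(465,236)]).items():
    w=onz(c,A(p),.058)[:,:2]*1000; print(n,w.mean(0).round(1),tol(float(f["th2"]),f["t2"],w).round(1).tolist(),np.degrees(np.arctan2(*(w[1]+w[3]-w[0]-w[2])[::-1])).round(1))
r=onz(c,A([(50,42),(495,42),(80,720),(470,717)]),.008)[:,:2]*1000
print(rigid([(-35,58),(35,58),(-35,-58),(35,-58)],r))
```

```text
C [548.9 261.3] [[-19.7, -5.1], [29.0, -5.0], [-20.1, -16.4], [29.4, -16.1]] -1.5
B [548.9 286.3] [[-20.7, 20.3], [28.2, 20.1], [-20.9, 8.6], [28.7, 8.7]] -1.8
A [546.  313.4] [[-24.4, 47.4], [24.6, 46.7], [-24.9, 36.2], [25.0, 35.0]] -2.9
(np.float64(-0.031898892414753875), array([546.50418649, 273.75196258]), array([[-0.2770435 ,  0.47482733],
       [ 0.56350191,  0.7913958 ],
       [-0.2919448 , -0.86441702],
       [ 0.00548639, -0.40180611]]))
```

```bash
cat > sg.py <<'E'
from h import *
import sys
for i in range(3): bot.capture("wrist")
s=bot.sense(); print("F",s["force"].round(1),"op",round(s["opening"],3))
go(*[float(x) for x in sys.argv[1:]])
E
python3 -m handwheel '[{"jaw":100,"dx":1.4,"dy":0.9,"dz":2,"twist":-0.4}]'; python3 sg.py .5485 .265 .030 88.2
python3 -m handwheel '[{"jaw":100,"dx":0,"dy":0,"dz":3.3,"twist":0}]'; python3 sg.py .5485 .265 .030 88.2
```

```text
clock: 15.22
position: [0.5511, 0.2646, 0.1015]
eef_rot: [178.3, -0.4, 88.0]
force: [2.0, 0.1, 1.1]
opening: 0.998
F [-0.5 -0.5  0.4] op 1.004
pos [0.5479 0.2647 0.096 ] rot [178.86  -0.22  88.15] d cm [ 0.01 -0.07  6.6 ] twist -0.05 clk 15.37
clock: 15.45
position: [0.5541, 0.2662, 0.0702]
eef_rot: [178.1, -0.5, 88.1]
force: [2.4, 0.1, 0.4]
opening: 0.996
F [ 0.1 -0.8  0.8] op 1.002
pos [0.5463 0.2636 0.0608] rot [ 1.792e+02 -1.000e-01  8.808e+01] d cm [0.14 0.18 3.08] twist -0.12 clk 15.6
```

```bash
python3 -m handwheel '[{"jaw":100,"dx":0.15,"dy":0.25,"dz":3,"twist":0}]'; python3 sg.py .5485 .265 .030 88.2
python3 -m handwheel '[{"jaw":40,"dx":0,"dy":0,"dz":0,"twist":0}]' 30; python3 sg.py .5485 .265 .030 88.2;  python3 sg.py .5485 .265 .030 88.2
```

```text
clock: 15.68
position: [0.5544, 0.2664, 0.038]
eef_rot: [178.5, -0.3, 88.0]
force: [1.7, 1.4, 1.2]
opening: 0.999
F [-0.5 -0.4  0.5] op 1.005
pos [0.5479 0.2644 0.0301] rot [ 1.7941e+02 -3.0000e-02  8.8040e+01] d cm [0.06 0.06 0.01] twist -0.16 clk 15.83
clock: 15.92
position: [0.5486, 0.2645, 0.0318]
eef_rot: [179.3, -0.1, 88.0]
force: [0.3, 0.9, 0.8]
opening: 0.883
F [0.3 0.  0.2] op 0.63
pos [0.549  0.2647 0.0323] rot [ 1.7923e+02 -8.0000e-02  8.8030e+01] d cm [ 0.03 -0.05  0.23] twist -0.17 clk 16.07
F [0.2 0.2 4.6] op 0.575
pos [0.5493 0.2649 0.0324] rot [ 1.7921e+02 -9.0000e-02  8.8050e+01] d cm [ 0.01 -0.08  0.24] twist -0.15 clk 16.22
```

```bash
python3 -m handwheel '[{"jaw":40,"dx":0,"dy":0,"dz":-3,"twist":0},{"jaw":40,"dx":0,"dy":0,"dz":-4,"twist":0},{"jaw":40,"dx":0,"dy":0,"dz":-3,"twist":0},{"jaw":40,"dx":0,"dy":0,"dz":0,"twist":5.6},{"jaw":40,"dx":0,"dy":0,"dz":0,"twist":5.6},{"jaw":40,"dx":0,"dy":0,"dz":0,"twist":5.2}]' 30; python3 st.py -3 17 0.13
python3 - <<'E'
from h import *
cap("wrist","w21")
E
```

```text
clock: 16.72
position: [0.5477, 0.2648, 0.1396]
eef_rot: [179.2, -0.4, 71.0]
force: [0.0, -0.2, -1.0]
opening: 0.574
jig now [-58.4 292.8] force [ 0.2  0.2 -0.8] op 0.581
pos [0.5467 0.2645 0.1377] rot [179.35  -0.25  71.43] d cm [-27.6    5.47   0.7 ] twist 0.13 clk 16.87
```

View pics/w21.png

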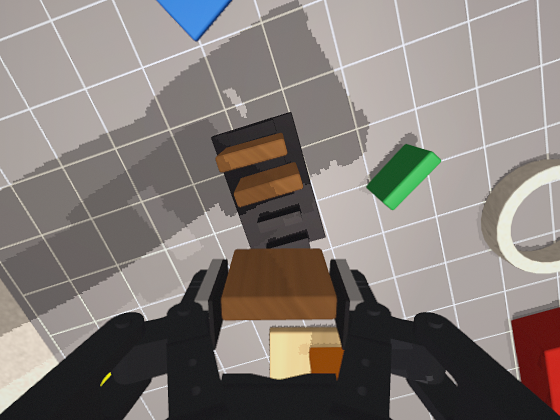

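```bash
python3 -m handwheel '[{"jaw":40,"dx":-3.5,"dy":0.7,"dz":0,"twist":0},{"jaw":40,"dx":-3.5,"dy":0.7,"dz":0,"twist":0},{"jaw":40,"dx":-3.5,"dy":0.7,"dz":0,"twist":0},{"jaw":40,"dx":-3.5,"dy":0.7,"dz":0,"twist":0},{"jaw":40,"dx":-3.5,"dy":0.7,"dz":0,"twist":0},{"jaw":40,"dx":-3.5,"dy":0.7,"dz":0,"twist":0},{"jaw":40,"dx":-3.5,"dy":0.7,"dz":0,"twist":0},{"jaw":40,"dx":-2,"dy":0.3,"dz":0,"twist":0}]' 30; python3 st.py -3 17 0.09
```

```text
clock: 17.58
position: [0.5099, -0.009, 0.1322]
eef_rot: [179.7, -0.2, 73.1]
force: [0.5, -0.3, -0.3]
opening: 0.576
jig now [-5.7 23.6] force [0.7 0.1 0.3] op 0.578
pos [ 0.5102 -0.0074  0.1322] rot [179.75  -0.25  72.98] d cm [-0.68  0.24  4.22] twist 1.68 clk 17.73
```

```bash
python3 -m handwheel '[{"jaw":40,"dx":-0.7,"dy":0.2,"dz":2.5,"twist":1.7}]' 30; python3 st.py -3 17 0.032
python3 -m handwheel '[{"jaw":40,"dx":0,"dy":0.1,"dz":2,"twist":0}]' 30; python3 st.py -3 17 0.034
python3 - <<'E'
from h import *
c=cap("wrist","w22");prof(c,279,230,345,5)
E
```

```text
clock: 17.82
position: [0.514, -0.0145, 0.1116]
eef_rot: [179.2, -0.4, 71.4]
force: [0.7, -0.6, 0.6]
opening: 0.578
jig now [-5.5 17.3] force [0.2 0.3 0.9] op 0.581
pos [ 0.5084 -0.0134  0.1051] rot [-179.92   -0.25   71.38] d cm [-0.07  0.26  7.31] twist 0.08 clk 17.97
clock: 18.05
position: [0.5127, -0.0132, 0.089]
eef_rot: [179.6, -0.3, 71.5]
force: [1.1, -0.2, 0.3]
opening: 0.58
jig now [-6.  18.4] force [ 0.3 -0.  -0.4] op 0.576
pos [ 0.5083 -0.0123  0.0844] rot [-179.72   -0.24   71.51] d cm [-0.16  0.32  5.04] twist 0.21 clk 18.2
230 [ 92 134 162] [-4.4 11.3] 10.0
235 [ 92 134 162] [-4.3  7. ] 9.2
240 [26 54 87] [-4.3  5.8] 15.5
245 [31 56 87] [-4.3  6.3] 25.3
250 [32 58 91] [-4.2 21.5] 65.2
255 [32 58 91] [-4.2 21.5] 71.5
260 [34 57 91] [-4.2 21. ] 76.2
265 [33 58 90] [-4.2 21. ] 81.9
270 [31 55 86] [-4.1 21.3] 87.5
275 [31 55 86] [-4.1 21.6] 92.8
280 [31 55 86] [-4.1 21.3] 96.8
285 [32 56 86] [-4.1 20.8] 100.3
290 [31 56 87] [-4.1 21.3] 105.2
295 [31 56 89] [-4.1 20.8] 108.3
300 [ 41  77 118] [-4.1 19.7] 110.4
305 [ 40  75 116] [-4. 17.] 110.0
310 [ 44  78 120] [-4.  14.1] 109.4
315 [ 42  78 121] [-4.  11.9] 109.8
320 [ 30  47 169] [ -4. -28.] 60.4
325 [ 28  38 195] [ -4.  -31.4] 60.7
330 [ 31  43 203] [ -4.  -35.5] 60.2
335 [ 33  40 202] [ -3.9 -39.2] 60.2
340 [ 32  41 201] [ -3.9 -42.1] 61.2
```

View pics/w22.png

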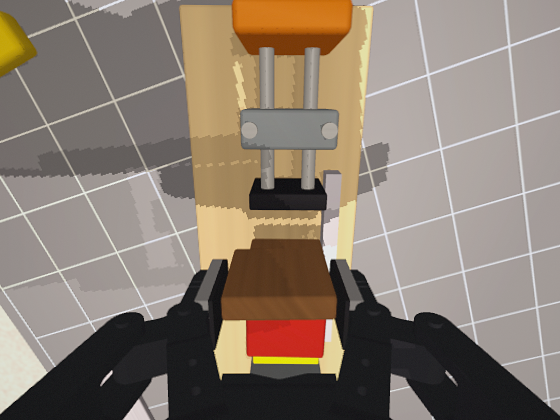

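```bash
python3 -m handwheel '[{"jaw":40,"dx":-0.1,"dy":0.2,"dz":2.5,"twist":0.2}]' 30; python3 st.py -3 17.4 0.0345
python3 -m handwheel '[{"jaw":40,"dx":0,"dy":0.2,"dz":1.6,"twist":0}]' 30; python3 st.py -3 17.4 0.0345
```

```text
clock: 18.33
position: [0.5156, -0.0143, 0.066]
eef_rot: [179.5, -0.3, 71.4]
force: [1.6, -0.8, -0.3]
opening: 0.58
jig now [-4.  17.7] force [-0.1  0.2 -0.4] op 0.576
pos [ 0.51   -0.0135  0.0601] rot [-179.7    -0.24   71.34] d cm [-0.04  0.12  2.56] twist 0.04 clk 18.48
clock: 18.57
position: [0.5146, -0.0143, 0.0479]
eef_rot: [179.9, -0.3, 71.4]
force: [-0.6, 0.5, 20.3]
opening: 0.576
jig now [-0.7 18.2] force [ 0.9 -0.7  1.1] op 0.58
pos [ 0.5132 -0.0141  0.0462] rot [-179.86   -0.25   71.38] d cm [-0.08 -0.22  1.17] twist 0.08 clk 18.72
```

```bash
python3 -m handwheel '[{"jaw":40,"dx":-0.1,"dy":-0.6,"dz":-0.3,"twist":0}]' 30; python3 st.py -6 17.4 0.0345
python3 - <<'E'
from h import *
c=cap("wrist","w23");prof(c,279,240,345,5)
E
```

```text
clock: 18.8
position: [0.5082, -0.0133, 0.0504]
eef_rot: [-179.9, -0.3, 71.4]
force: [-0.5, -0.3, 0.3]
opening: 0.578
jig now [-6.5 17.3] force [ 0.3  0.6 -0.3] op 0.579
pos [ 0.5074 -0.0131  0.0504] rot [-179.95   -0.26   71.39] d cm [0.   0.06 1.59] twist 0.09 clk 18.95
240 [ 95 139 168] [-4.7 17.3] 10.3
245 [ 95 139 168] [-4.7 13.6] 9.6
250 [ 39  68 101] [-4.7 19.7] 29.7
255 [36 63 98] [-4.7 19.9] 36.4
260 [35 61 97] [-4.7 20.5] 43.3
265 [32 58 91] [-4.7 19.6] 47.1
270 [32 57 91] [-4.7 20.3] 53.5
275 [32 57 91] [-4.7 19.7] 57.4
280 [32 57 90] [-4.7 19.6] 61.7
285 [31 58 90] [-4.7 20.1] 66.9
290 [33 59 90] [-4.8 20.2] 71.2
295 [32 57 90] [-4.8 19.8] 74.3
300 [ 42  77 119] [-4.8 19.3] 77.4
305 [ 43  80 123] [-4.7 17.1] 77.7
310 [ 44  79 122] [-4.7 14.3] 77.2
315 [ 45  82 125] [-4.7 12.1] 77.5
320 [ 42  77 120] [-4.7  9.2] 77.0
325 [ 20  24 145] [-4.7 -7.2] 59.1
330 [ 29  40 193] [-4.7 -9.1] 60.5
335 [ 29  40 193] [ -4.6 -12.3] 60.2
340 [ 28  39 192] [ -4.6 -15.2] 60.3
```

View pics/w23.png

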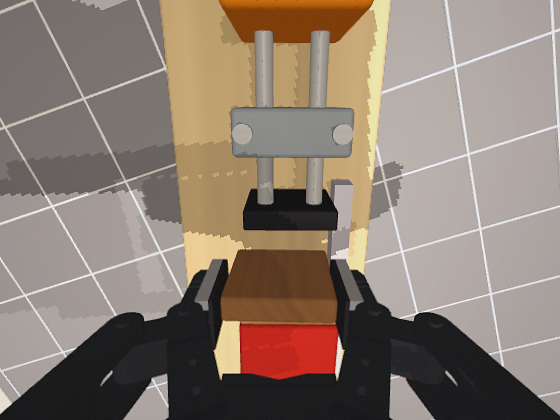

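```bash
python3 -m handwheel '[{"jaw":40,"dx":0,"dy":0,"dz":1.0,"twist":0}]' 30; python3 st.py -6 17.4 0.0335
python3 -m handwheel '[{"jaw":40,"dx":0,"dy":0,"dz":0.6,"twist":0}]' 30; python3 st.py -6 17.4 0.0335
```

```text
clock: 19.08
position: [0.509, -0.0134, 0.0418]
eef_rot: [179.8, -0.3, 71.4]
force: [0.7, 0.1, 0.8]
opening: 0.577
jig now [-7.7 17.1] force [ 0.2  0.  -0.3] op 0.58
pos [ 0.5063 -0.0128  0.0388] rot [-179.77   -0.25   71.38] d cm [0.02 0.17 0.53] twist 0.08 clk 19.23
clock: 19.32
position: [0.5073, -0.0131, 0.0334]
eef_rot: [-179.9, -0.3, 71.4]
force: [3.7, -1.1, 15.6]
opening: 0.575
jig now [-7.6 17.1] force [-0.1 -0.4  1.3] op 0.575
pos [ 0.5064 -0.0129  0.0325] rot [-179.76   -0.24   71.38] d cm [ 0.03  0.16 -0.1 ] twist 0.08 clk 19.47
```

```bash
python3 -m handwheel '[{"jaw":40,"dx":0,"dy":0.5,"dz":-0.05,"twist":0}]' 30; python3 st.py 0 17.4 0.0335
python3 -m handwheel '[{"jaw":40,"dx":0,"dy":0.4,"dz":-0.03,"twist":0}]' 30; python3 st.py 0 17.4 0.0335
```

```text
clock: 19.55
position: [0.5095, -0.0139, 0.0324]
eef_rot: [-179.5, -0.2, 71.4]
force: [-0.8, 0.4, -0.2]
opening: 0.579
jig now [-2.3 17.1] force [0.6 0.1 0.2] op 0.579
pos [ 0.5114 -0.0146  0.0329] rot [-179.78   -0.24   71.38] d cm [ 0.03  0.23 -0.06] twist 0.08 clk 19.7
clock: 19.78
position: [0.5123, -0.0149, 0.0323]
eef_rot: [-179.3, -0.2, 71.4]
force: [-13.4, 4.1, 15.0]
opening: 0.574
jig now [-1.5 17.1] force [-7.1  2.8  6.5] op 0.577
pos [ 0.5122 -0.0149  0.0323] rot [-179.23   -0.22   71.37] d cm [ 0.03  0.15 -0.12] twist 0.07 clk 19.93
```

```bash
python3 -m handwheel '[{"jaw":75,"dx":0,"dy":-0.05,"dz":0,"twist":0}]' 30; python3 st.py 0 17.4 0.0335
python3 -m handwheel '[{"jaw":90,"dx":0,"dy":0,"dz":-3,"twist":0}]' 30; python3 st.py 0 17.4 0.0335
python3 - <<'E'
from h import *
c=cap("wrist","w24");prof(c,279,230,345,5)
E
```

```text
clock: 20.02
position: [0.5111, -0.0145, 0.032]
eef_rot: [-179.1, -0.2, 71.4]
force: [-0.5, -0.3, -0.5]
opening: 0.703
jig now [-1.7 17.1] force [ 0.6  0.4 -0.1] op 0.753
pos [ 0.512  -0.0148  0.0323] rot [-179.28   -0.22   71.37] d cm [ 0.03  0.17 -0.12] twist 0.07 clk 20.17
clock: 20.25
position: [0.5079, -0.0142, 0.0571]
eef_rot: [-178.6, -0.1, 71.4]
force: [-1.3, -0.4, -0.4]
opening: 0.872
jig now [ 1.2 17.2] force [ 0.5  0.7 -1.1] op 0.902
pos [ 0.5147 -0.0157  0.0646] rot [-179.63   -0.25   71.37] d cm [ 0.01 -0.1   3.11] twist 0.07 clk 20.4
230 [30 54 85] [ 2.7 19.4] 13.4
235 [30 53 84] [ 2.8 20.1] 23.4
240 [31 55 86] [ 2.8 19.8] 30.5
245 [30 53 85] [ 2.8 20. ] 38.2
250 [26 48 78] [ 2.9 19.8] 44.3
255 [27 49 79] [ 2.9 19.7] 50.4
260 [29 50 79] [ 2.9 20. ] 56.8
265 [ 35  67 106] [ 2.9 18.3] 59.2
270 [ 37  72 112] [ 3.  15.9] 60.1
275 [ 38  72 112] [ 3.  13.2] 60.4
280 [ 40  71 111] [ 3.  10.3] 60.3
285 [24 46 76] [3.  5.5] 57.4
290 [ 58 107 162] [3.  4.2] 60.1
295 [ 65 119 175] [3.  0.9] 59.7
300 [ 61 113 169] [ 3.  -2.4] 59.3
305 [ 59 110 163] [ 3.  -5.5] 59.3
310 [ 24  31 172] [ 3.  -8.5] 59.5
315 [ 29  37 182] [  3.  -10.6] 61.0
320 [ 26  34 181] [  3.  -13.8] 60.9
325 [ 27  40 198] [  3.  -17.9] 59.8
330 [ 27  37 181] [  3.1 -20.3] 60.9
335 [ 24  36 180] [  3.1 -24.3] 60.0
340 [ 25  35 179] [  3.1 -27.7] 59.9
```

View pics/w24.png

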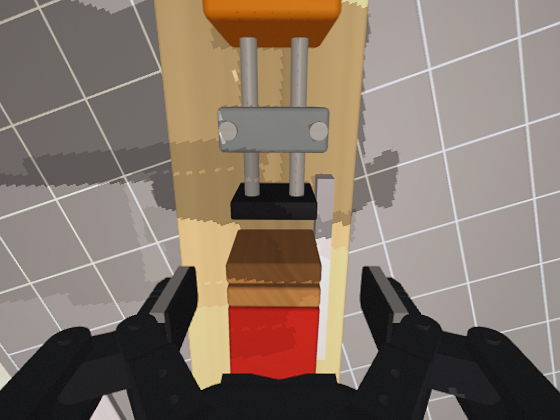

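```bash
python3 -m handwheel '[{"jaw":100,"dx":0,"dy":0,"dz":-3.5,"twist":0},{"jaw":100,"dx":0,"dy":0,"dz":-2.5,"twist":0}]' 30; python3 sg.py .5485 .290 .13 88.2
```

```text
clock: 20.62
position: [0.5087, -0.0148, 0.1167]
eef_rot: [-178.5, -0.1, 71.3]
force: [1.2, 0.2, 1.6]
opening: 0.998
F [-1.1 -0.3 -0.3] op 0.999
pos [ 0.5094 -0.015   0.1169] rot [-1.7872e+02 -1.6000e-01  7.1340e+01] d cm [30.15 -6.07 -1.09] twist -16.86 clk 20.77
```

```bash
python3 -m handwheel '[{"jaw":100,"dx":3.5,"dy":-0.7,"dz":-0.3,"twist":0},{"jaw":100,"dx":3.5,"dy":-0.7,"dz":-0.3,"twist":0},{"jaw":100,"dx":3.5,"dy":-0.7,"dz":-0.2,"twist":0},{"jaw":100,"dx":3.5,"dy":-0.7,"dz":0,"twist":0},{"jaw":100,"dx":3.5,"dy":-0.7,"dz":0,"twist":0},{"jaw":100,"dx":3.5,"dy":-0.7,"dz":0,"twist":0},{"jaw":100,"dx":3.5,"dy":-0.7,"dz":0,"twist":0},{"jaw":100,"dx":3.5,"dy":-0.7,"dz":0,"twist":0},{"jaw":100,"dx":2,"dy":-0.4,"dz":0,"twist":0},{"jaw":100,"dx":0,"dy":0,"dz":0,"twist":-5.6},{"jaw":100,"dx":0,"dy":0,"dz":0,"twist":-5.6},{"jaw":100,"dx":0,"dy":0,"dz":0,"twist":-5.4}]'; python3 sg.py .5485 .290 .10 88.2
python3 - <<'E'
from h import *
c=cap("wrist","w25"); crop(c,205,365,75,245,4,"w25c")
E
```

```text
clock: 21.77
position: [0.5379, 0.2997, 0.0971]
eef_rot: [-176.8, -0.0, 88.3]
force: [0.2, -0.2, 0.1]
opening: 0.999
F [ 0.6  0.7 -0. ] op 0.998
pos [0.538  0.2988 0.0975] rot [-1.7679e+02  1.0000e-02  8.7780e+01] d cm [-0.84  1.07 -0.31] twist -0.42 clk 21.92
```

View pics/w25c.png

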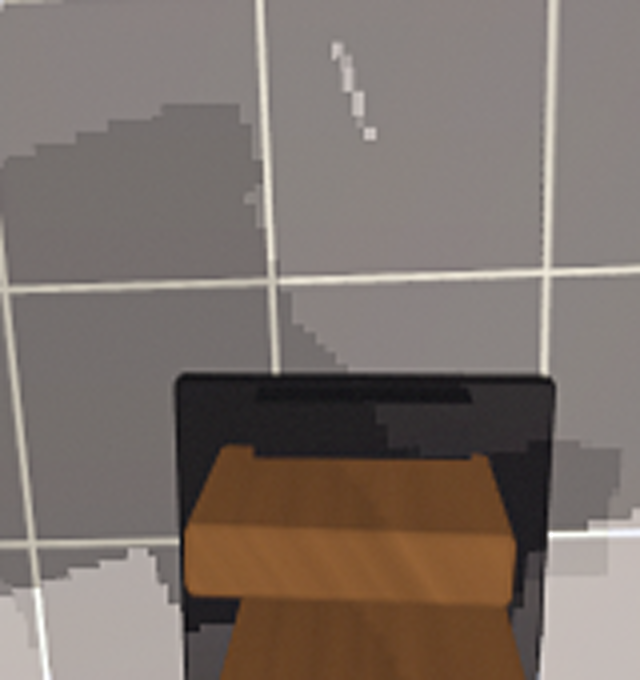

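```bash
python3 -m handwheel '[{"jaw":100,"dx":-0.85,"dy":1.0,"dz":-2,"twist":-0.4}]'; python3 sg.py .5485 .290 .030 88.2
python3 -m handwheel '[{"jaw":100,"dx":0,"dy":-0.3,"dz":2,"twist":0},{"jaw":100,"dx":0,"dy":-0.3,"dz":2,"twist":0},{"jaw":100,"dx":0,"dy":0,"dz":1,"twist":0}]'; python3 sg.py .5485 .290 .030 88.2
```

```text
clock: 22.05
position: [0.5449, 0.2895, 0.1126]
eef_rot: [-176.3, 0.1, 88.1]
force: [-0.4, 0.2, -1.1]
opening: 0.999
F [-0.8  1.  -0.1] op 1.0
pos [0.5508 0.2895 0.1189] rot [-1.7705e+02 -1.1000e-01  8.7980e+01] d cm [0.02 0.23 8.89] twist -0.22 clk 22.2
clock: 22.45
position: [0.5448, 0.2907, 0.0711]
eef_rot: [-177.5, -0.3, 87.6]
force: [-0.6, 0.5, 0.5]
opening: 0.998
F [-0.1  0.5  0.2] op 1.002
pos [0.5453 0.2907 0.072 ] rot [-177.54   -0.31   87.69] d cm [-0.08  0.5   4.18] twist -0.51 clk 22.6
```

```bash
python3 -m handwheel '[{"jaw":100,"dx":-0.1,"dy":0.2,"dz":1.5,"twist":-0.4},{"jaw":100,"dx":0,"dy":0.1,"dz":1.5,"twist":0},{"jaw":100,"dx":0,"dy":0.1,"dz":0.8,"twist":0}]'; python3 sg.py .5485 .290 .030 88.2
python3 - <<'E'
from h import *
c=cap("wrist","w26")
E
```

```text
clock: 22.85
position: [0.5519, 0.2913, 0.0367]
eef_rot: [-178.1, -0.5, 88.1]
force: [-0.8, -0.1, 0.4]
opening: 1.001
F [-0.4 -0.7  1.2] op 0.998
pos [0.5515 0.2912 0.037 ] rot [-178.03   -0.51   88.11] d cm [-0.14 -0.28  0.71] twist -0.09 clk 23.0
```

View pics/w26.png

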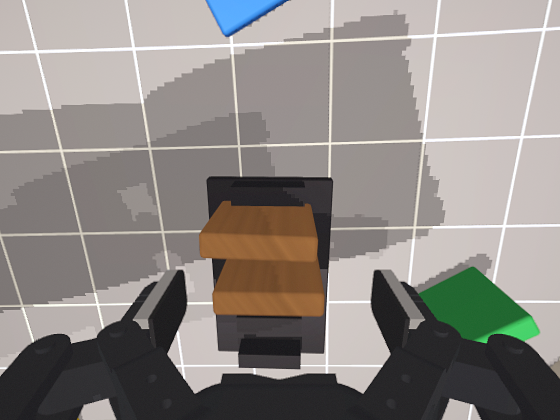

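```bash
python3 -m handwheel '[{"jaw":90,"dx":-0.1,"dy":-0.3,"dz":0.6,"twist":0}]'; python3 sg.py .5485 .290 .030 88.2
python3 -m handwheel '[{"jaw":40,"dx":0,"dy":0,"dz":0,"twist":0}]' 30; python3 sg.py .5485 .290 .030 88.2;  python3 sg.py .5485 .290 .030 88.2
```

```text
clock: 23.13
position: [0.5509, 0.2912, 0.034]
eef_rot: [-178.4, -0.6, 88.1]
force: [-0.2, 0.2, -0.2]
opening: 0.905
F [ 0.4 -0.2 -0.6] op 0.894
pos [0.5484 0.2905 0.0318] rot [-178.08   -0.53   88.12] d cm [-0.05  0.02  0.18] twist -0.08 clk 23.28
clock: 23.37
position: [0.5485, 0.2905, 0.0321]
eef_rot: [-178.1, -0.5, 88.1]
force: [-0.4, -0.1, -0.2]
opening: 0.779
F [-0.4 -0.2 -0.1] op 0.576
pos [0.5489 0.2907 0.0326] rot [-178.15   -0.56   88.12] d cm [-0.07 -0.03  0.26] twist -0.08 clk 23.52
F [-0.4 -0.8  1.9] op 0.586
pos [0.5489 0.2907 0.0324] rot [-178.16   -0.56   88.12] d cm [-0.07 -0.03  0.24] twist -0.08 clk 23.67
```

```bash
python3 -m handwheel '[{"jaw":40,"dx":0,"dy":0,"dz":-3,"twist":0}]' 30; python3 sg.py .5485 .290 .13 88.2
python3 -m handwheel '[{"jaw":40,"dx":0,"dy":0,"dz":-4,"twist":0}]' 30; python3 sg.py .5485 .290 .13 88.2
python3 -m handwheel '[{"jaw":40,"dx":0,"dy":0,"dz":-2.5,"twist":0},{"jaw":40,"dx":0,"dy":0,"dz":0,"twist":5.6},{"jaw":40,"dx":0,"dy":0,"dz":0,"twist":5.6},{"jaw":40,"dx":0,"dy":0,"dz":0,"twist":5.2}]' 30; python3 st.py -5 34 0.13
```

```text
clock: 23.75
position: [0.5451, 0.289, 0.0561]
eef_rot: [-177.5, -0.3, 88.1]
force: [-1.2, -0.9, -1.0]
opening: 0.574
F [ 0.3  0.7 -0.1] op 0.577
pos [0.5519 0.291  0.0649] rot [-178.45   -0.67   88.12] d cm [-0.04 -0.51 -6.5 ] twist -0.08 clk 23.9
clock: 23.98
position: [0.5465, 0.2883, 0.0947]
eef_rot: [-177.5, -0.3, 88.1]
force: [-1.1, -1.1, -2.8]
opening: 0.578
F [-0.7  1.1 -0.6] op 0.578
pos [0.5551 0.2911 0.1069] rot [-178.8    -0.79   88.12] d cm [-0.1 -0.7 -2.3] twist -0.08 clk 24.13
clock: 24.47
position: [0.5528, 0.2897, 0.1271]
eef_rot: [-178.3, -0.1, 71.1]
force: [0.3, -0.1, -0.2]
opening: 0.579
jig now [-61.5 318.1] force [-0.3 -0.4 -0.6] op 0.581
pos [0.5519 0.2895 0.126 ] rot [-1.7815e+02 -5.0000e-02  7.1510e+01] d cm [-28.43   5.53  -0.61] twist 0.21 clk 24.62
```

```bash
python3 -m handwheel '[{"jaw":40,"dx":-3.5,"dy":0.7,"dz":-0.3,"twist":0},{"jaw":40,"dx":-3.5,"dy":0.7,"dz":-0.2,"twist":0},{"jaw":40,"dx":-3.5,"dy":0.7,"dz":0,"twist":0},{"jaw":40,"dx":-3.5,"dy":0.7,"dz":0,"twist":0},{"jaw":40,"dx":-3.5,"dy":0.7,"dz":0,"twist":0},{"jaw":40,"dx":-3.5,"dy":0.7,"dz":0,"twist":0},{"jaw":40,"dx":-3.5,"dy":0.7,"dz":0,"twist":0},{"jaw":40,"dx":-3,"dy":0.4,"dz":0,"twist":0}]' 30; python3 st.py -5 34 0.09
```

```text
clock: 25.28
position: [0.5134, 0.0066, 0.1214]
eef_rot: [-177.7, -0.0, 73.5]
force: [1.6, -0.2, 0.1]
opening: 0.578
jig now [-7.2 38.1] force [-0.3  0.3  0.3] op 0.58
pos [0.5135 0.0068 0.1213] rot [-1.7764e+02 -3.0000e-02  7.3230e+01] d cm [-0.42  0.34  3.11] twist 1.93 clk 25.43
```

```bash
python3 -m handwheel '[{"jaw":40,"dx":-0.4,"dy":0.1,"dz":1.5,"twist":1.9},{"jaw":40,"dx":0,"dy":0,"dz":1.5,"twist":0}]' 30; python3 st.py -6 34 0.034
python3 - <<'E'
from h import *
c=cap("wrist","w27");prof(c,279,215,325,5)
E
```

```text
clock: 25.6
position: [0.5146, 0.003, 0.0933]
eef_rot: [-178.0, -0.1, 71.4]
force: [0.4, -0.1, -0.9]
opening: 0.583
jig now [-6.5 35.4] force [ 0.2 -0.1  0.4] op 0.583
pos [0.5133 0.004  0.0922] rot [-1.7777e+02 -4.0000e-02  7.1490e+01] d cm [-0.14  0.28  5.82] twist 0.19 clk 25.75
215 [24 21 23] [-6.3 51.2] 50.9
220 [31 29 31] [-6.2 49. ] 53.7
225 [26 25 27] [-6.2 45.8] 53.7
230 [27 23 24] [-6.2 42.8] 54.4
235 [ 91 133 161] [-7.7 20.8] 10.2
240 [29 54 85] [-7.5 19.5] 16.5
245 [33 57 88] [-7.1 19.9] 26.2
250 [31 58 92] [-5.5 37.3] 70.7
255 [35 62 94] [-5.2 37.8] 77.9
260 [34 61 95] [-5.  37.8] 83.8
265 [29 56 86] [-4.8 37.9] 89.5
270 [31 56 88] [-4.6 37.7] 94.3
275 [32 56 89] [-4.5 37.6] 98.8
280 [29 55 87] [-4.3 37.5] 103.3
285 [30 55 86] [-4.1 38. ] 108.4
290 [31 56 87] [-3.9 38.4] 113.0
295 [33 57 87] [-3.8 37.9] 116.0
300 [ 41  77 119] [-3.7 36.8] 118.1
305 [ 42  76 119] [-3.7 34. ] 117.6
310 [ 42  77 120] [-3.7 31.6] 117.7
315 [ 44  79 123] [-3.7 29.4] 118.2
320 [ 34  59 146] [ -5.6 -16.6] 61.2
```

View pics/w27.png

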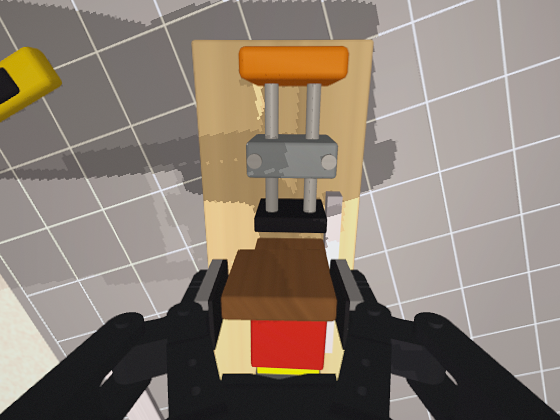

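```bash
python3 -m handwheel '[{"jaw":40,"dx":-0.15,"dy":0,"dz":1.5,"twist":0.2},{"jaw":40,"dx":0,"dy":0,"dz":1.2,"twist":0}]' 30; python3 st.py -6 34 0.0342
python3 - <<'E'
from h import *
c=cap("wrist","w28");prof(c,279,215,325,7)
E
```

```text
clock: 25.97
position: [0.5164, 0.0036, 0.0699]
eef_rot: [-178.4, -0.1, 71.5]
force: [-0.9, -0.1, -0.6]
opening: 0.581
jig now [-4.1 35.8] force [-0.2  0.7 -0.1] op 0.577
pos [0.5157 0.0036 0.0693] rot [-1.7824e+02 -1.1000e-01  7.1460e+01] d cm [-0.18 -0.08  3.52] twist 0.16 clk 26.12
215 [23 20 22] [-3.6 51.2] 26.8
222 [21 17 19] [-3.2 51. ] 38.6
229 [24 21 23] [-2.9 51.6] 50.8
236 [26 24 26] [-2.8 48.4] 53.1
243 [29 24 27] [-2.8 44.4] 53.2
250 [ 41  70 104] [-2.9 38.2] 48.9
257 [33 62 96] [-2.7 37.6] 56.3
264 [33 61 91] [-2.4 38.3] 65.6
271 [31 57 90] [-2.2 37.9] 72.1
278 [32 58 90] [-2.  38.3] 79.3
285 [32 57 89] [-1.8 37.7] 84.4
292 [31 57 89] [-1.7 37.8] 90.3
299 [ 42  77 121] [-1.5 37.3] 94.9
306 [ 41  77 121] [-1.5 33.2] 93.9
313 [ 44  80 124] [-1.5 30.6] 95.2
320 [ 52  97 147] [-2.4  0.5] 60.2
```

```bash
python3 -m handwheel '[{"jaw":40,"dx":-0.2,"dy":-0.3,"dz":0.6,"twist":0.1}]' 30; python3 st.py -6 34 0.0342
python3 -m handwheel '[{"jaw":40,"dx":0,"dy":0,"dz":1.2,"twist":0}]' 30; python3 st.py -6 34 0.0342
```

```text
clock: 26.25
position: [0.5145, 0.0024, 0.0659]
eef_rot: [-178.6, -0.2, 71.4]
force: [0.3, -0.7, 0.6]
opening: 0.577
jig now [-7.1 33.6] force [-0.2  0.2 -0.1] op 0.579
pos [0.5121 0.0026 0.0639] rot [-1.7828e+02 -1.1000e-01  7.1340e+01] d cm [0.03 0.2  2.96] twist 0.04 clk 26.4
clock: 26.48
position: [0.514, 0.0023, 0.0541]
eef_rot: [-178.6, -0.2, 71.3]
force: [0.4, 0.3, 0.7]
opening: 0.578
jig now [-7.  33.6] force [1.  0.6 0.7] op 0.578
pos [0.5123 0.0025 0.0518] rot [-1.7834e+02 -1.2000e-01  7.1340e+01] d cm [0.03 0.15 1.75] twist 0.04 clk 26.63
```

```bash
python3 -m handwheel '[{"jaw":40,"dx":0,"dy":0,"dz":1.0,"twist":0}]' 30; python3 st.py -6 34 0.0342
python3 -m handwheel '[{"jaw":40,"dx":0,"dy":0,"dz":0.75,"twist":0}]' 30; python3 st.py -6 34 0.0342
python3 - <<'E'
from h import *
c=cap("wrist","w29");prof(c,279,215,335,7)
E
```

```text
clock: 26.72
position: [0.5147, 0.0021, 0.0448]
eef_rot: [-178.6, -0.2, 71.3]
force: [2.7, -0.3, 1.1]
opening: 0.578
jig now [-4.7 33.8] force [ 6.5 -1.7 -1.7] op 0.577
pos [0.5144 0.0019 0.0426] rot [-1.787e+02 -1.600e-01  7.131e+01] d cm [ 0.02 -0.11  0.84] twist 0.01 clk 26.87
clock: 26.95
position: [0.5154, 0.0018, 0.0362]
eef_rot: [-178.8, -0.2, 71.3]
force: [0.7, -0.3, 0.5]
opening: 0.576
jig now [-4.7 33.6] force [ 3.9 -0.  -3. ] op 0.58
pos [0.5145 0.0018 0.0345] rot [-1.7874e+02 -1.5000e-01  7.1300e+01] d cm [ 0.04 -0.13  0.04] twist 0.0 clk 27.1
215 [ 99 142 170] [-3.4 55.2] 9.3
222 [ 99 143 171] [-3.4 51.4] 10.4
229 [23 21 21] [-3.2 50.8] 19.3
236 [24 21 21] [-3.  51.2] 29.6
243 [23 21 21] [-2.8 51.7] 39.3
250 [22 20 22] [-2.6 51.3] 45.9
257 [18 14 16] [-2.5 51.2] 52.8
264 [32 26 30] [-2.5 48.7] 54.3
271 [28 27 29] [-2.5 45.4] 54.4
278 [23 20 17] [-2.5 41.4] 53.4
285 [33 60 93] [-2.5 35.9] 50.1
292 [31 59 92] [-2.4 36. ] 56.0
299 [ 44  80 124] [-2.3 35.5] 60.5
306 [ 44  81 124] [-2.3 31.7] 59.9
313 [ 47  84 129] [-2.3 27.8] 59.4
320 [ 37  68 106] [-2.4 20. ] 53.8
327 [35 60 92] [-2.4 19.1] 57.4
334 [ 58 106 159] [-2.3 17. ] 59.5
```

View pics/w29.png

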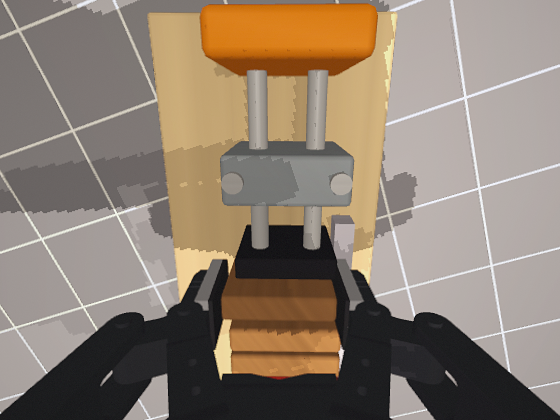

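```bash
python3 -m handwheel '[{"jaw":40,"dx":0,"dy":0.35,"dz":-0.05,"twist":0}]' 30; python3 st.py 0 33.6 0.0342
python3 -m handwheel '[{"jaw":40,"dx":0,"dy":0.35,"dz":-0.03,"twist":0}]' 30; python3 st.py 0 33.6 0.0342
```

```text
clock: 27.23
position: [0.5155, 0.0014, 0.0343]
eef_rot: [-178.3, -0.1, 71.3]
force: [-3.7, 3.0, 7.7]
opening: 0.581
jig now [-2.2 33.6] force [-0.6  0.3  1.5] op 0.577
pos [0.5167 0.001  0.0344] rot [-1.7857e+02 -1.3000e-01  7.1310e+01] d cm [0.   0.23 0.02] twist 0.01 clk 27.38
clock: 27.47
position: [0.5174, 0.0007, 0.0344]
eef_rot: [-178.1, -0.1, 71.3]
force: [-11.3, 3.7, 15.2]
opening: 0.577
jig now [-1.6 33.6] force [-6.7  1.8  7.8] op 0.576
pos [0.5173 0.0008 0.0344] rot [-1.7808e+02 -9.0000e-02  7.1320e+01] d cm [0.   0.16 0.01] twist 0.02 clk 27.62
```

Flush (contact at the same TCP x as the previous plate). Release, rise, look.

```bash
python3 -m handwheel '[{"jaw":75,"dx":0,"dy":-0.05,"dz":0,"twist":0}]' 30; python3 st.py 0 33.6 0.0335
python3 -m handwheel '[{"jaw":80,"dx":0,"dy":0,"dz":-3,"twist":0}]' 30; python3 st.py 0 180 0.12
python3 - <<'E'
from h import *
c=cap("wrist","w30");prof(c,279,215,345,5); crop(c,180,380,180,400,3,"w30c")
E
```

```text
clock: 27.7
position: [0.516, 0.0013, 0.0341]
eef_rot: [-178.0, -0.1, 71.3]
force: [0.0, -0.3, 0.4]
opening: 0.7
jig now [-2.3 33.6] force [ 0.2  0.4 -0.4] op 0.747
pos [0.5167 0.001  0.0341] rot [-1.7808e+02 -9.0000e-02  7.1330e+01] d cm [-0.    0.23  0.05] twist 0.03 clk 27.85
clock: 27.93
position: [0.5129, 0.0014, 0.0587]
eef_rot: [-177.4, 0.0, 71.3]
force: [-0.8, -0.4, 0.3]
opening: 0.797
jig now [ 0.9 33.8] force [-0.3  0.2 -0.2] op 0.803
pos [5.198e-01 1.000e-04 6.610e-02] rot [-1.784e+02 -1.300e-01  7.133e+01] d cm [14.63 -0.24 -5.35] twist 0.03 clk 28.08
215 [19 16 16] [ 1.8 51.4] 29.7
220 [20 18 19] [ 1.9 50.7] 36.3
225 [17 17 16] [ 2.2 51.2] 45.7
230 [17 15 18] [ 2.4 51.2] 52.9
235 [22 17 22] [ 2.4 48.6] 53.6
240 [25 24 25] [ 2.4 46.3] 54.8
245 [25 22 22] [ 2.4 43.3] 54.4
250 [29 52 81] [ 2.2 35.6] 44.2
255 [28 54 81] [ 2.3 35.9] 51.1
260 [27 51 81] [ 2.5 36. ] 57.3
265 [ 37  70 110] [ 2.6 34.1] 59.2
270 [ 41  76 117] [ 2.6 32.1] 60.8
275 [ 40  72 114] [ 2.6 28.8] 60.1
280 [ 51  95 146] [ 2.6 25.6] 59.7
285 [28 52 80] [ 2.5 19.5] 54.7
290 [ 44  83 127] [ 2.6 19.3] 59.3
295 [ 65 119 175] [ 2.6 16.2] 59.2
300 [ 64 118 175] [ 2.6 13.9] 60.5
305 [ 65 118 175] [ 2.6 10.4] 60.0
310 [27 50 78] [2.6 5.8] 57.9
315 [ 61 111 166] [2.6 3.9] 59.7
320 [ 65 119 176] [2.7 1.1] 60.3
325 [ 63 116 172] [ 2.7 -2. ] 60.5
330 [ 36  70 134] [ 2.7 -5.8] 59.9
335 [ 28  36 185] [ 2.7 -8.1] 61.1
340 [ 25  35 183] [  2.7 -12.1] 60.3
```

View pics/w30c.png

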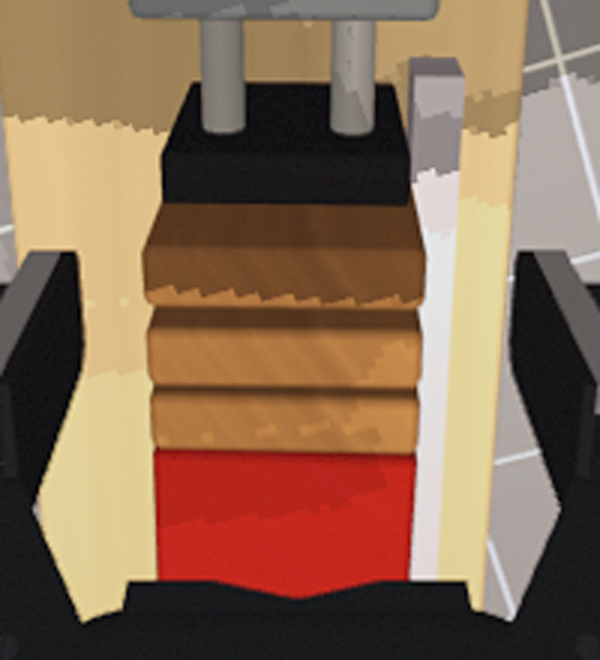

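```bash
python3 -m handwheel '[{"jaw":40,"dx":0,"dy":0,"dz":-3.5,"twist":0},{"jaw":0,"dx":0.5,"dy":0,"dz":-3,"twist":0},{"jaw":0,"dx":3.5,"dy":0,"dz":0,"twist":0},{"jaw":0,"dx":4,"dy":0,"dz":0,"twist":0},{"jaw":0,"dx":4,"dy":0,"dz":0,"twist":0},{"jaw":0,"dx":3,"dy":0,"dz":0,"twist":0}]' 60; python3 st.py 0 178 0.05
```

```text
clock: 28.63
position: [0.5668, 0.1412, 0.1256]
eef_rot: [-177.7, 0.0, 70.6]
force: [0.9, 0.6, 0.3]
opening: -0.004
jig now [ -0.2 181.9] force [-0.2  0.4 -0.3] op 0.001
pos [0.5662 0.1408 0.125 ] rot [-1.7763e+02  1.1000e-01  7.0850e+01] d cm [-0.37  0.34  7.49] twist -0.45 clk 28.78
```

```bash
python3 -m handwheel '[{"jaw":0,"dx":0,"dy":0,"dz":3,"twist":-0.4},{"jaw":0,"dx":0,"dy":0,"dz":3,"twist":0},{"jaw":0,"dx":0,"dy":0,"dz":2,"twist":0}]' 60; python3 st.py 0 155 0.042
python3 - <<'E'
from h import *
cap("wrist","w31")
E
```

```text
clock: 29.03
position: [0.5669, 0.1403, 0.0469]
eef_rot: [-178.2, -0.1, 71.3]
force: [-1.1, -0.1, -0.2]
opening: -0.001
jig now [ -0.5 181.1] force [-0.2  0.2  0.3] op -0.002
pos [0.5657 0.1402 0.0467] rot [-1.7801e+02  1.0000e-02  7.1270e+01] d cm [-2.61  0.07  0.47] twist -0.03 clk 29.18
```

View pics/w31.png

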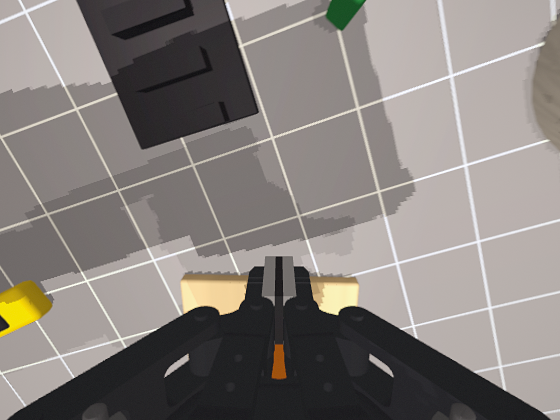

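```bash
python3 -m handwheel '[{"jaw":0,"dx":-2.4,"dy":0.05,"dz":0.6,"twist":0}]' 60; python3 st.py 0 134 0.042
python3 -m handwheel '[{"jaw":0,"dx":-0.8,"dy":0,"dz":0,"twist":0}]' 60; python3 st.py 0 134 0.042
python3 -m handwheel '[{"jaw":0,"dx":-0.5,"dy":0,"dz":0,"twist":0}]' 60; python3 st.py 0 134 0.042
```

```text
clock: 29.32
position: [0.5634, 0.1191, 0.0459]
eef_rot: [-178.6, -0.3, 71.4]
force: [0.6, 0.2, 1.3]
opening: -0.001
jig now [  2.4 157.1] force [ 1.1  0.5 -0.2] op -0.0
pos [0.5608 0.1164 0.0442] rot [-1.7834e+02 -1.2000e-01  7.1140e+01] d cm [-2.31 -0.23  0.22] twist -0.16 clk 29.47
clock: 29.55
position: [0.5594, 0.1093, 0.0458]
eef_rot: [-178.5, -0.2, 71.1]
force: [-0.6, 0.3, 0.2]
opening: 0.001
jig now [  3.6 149.5] force [1.1 0.4 0.8] op -0.0
pos [0.5594 0.1089 0.0457] rot [-178.5    -0.21   71.1 ] d cm [-1.55 -0.34  0.37] twist -0.2 clk 29.7
clock: 29.78
position: [0.5583, 0.105, 0.0463]
eef_rot: [-178.6, -0.3, 71.1]
force: [-0.1, 2.7, -1.5]
opening: 0.0
jig now [  3.9 144.7] force [0.  1.3 0.9] op -0.002
pos [0.5582 0.1042 0.0462] rot [-178.55   -0.24   71.1 ] d cm [-1.07 -0.37  0.43] twist -0.2 clk 29.93
```

```bash
python3 -m handwheel '[{"jaw":0,"dx":-0.5,"dy":0,"dz":0,"twist":0}]' 60; python3 st.py 0 134 0.042
python3 -m handwheel '[{"jaw":0,"dx":-0.4,"dy":0,"dz":0,"twist":0}]' 60; python3 st.py 0 134 0.042
python3 - <<'E'
from h import *
c=cap("scene","sc5"); crop(c,215,335,170,250,6.5,"sc5c")
c=cap("side","s5"); crop(c,220,340,170,260,6,"s5c")
E
```

```text
clock: 30.02
position: [0.5568, 0.1002, 0.0463]
eef_rot: [-178.6, -0.3, 71.1]
force: [1.4, 2.9, -1.8]
opening: 0.001
jig now [  3.8 139.5] force [0.1 2.2 0.7] op -0.002
pos [0.5565 0.0994 0.0462] rot [-178.55   -0.23   71.1 ] d cm [-0.56 -0.37  0.43] twist -0.2 clk 30.17
clock: 30.25
position: [0.5557, 0.0968, 0.0463]
eef_rot: [-178.6, -0.4, 71.0]
force: [3.1, 11.0, -0.8]
opening: -0.002
jig now [  3.9 136.5] force [ 1.3  5.  -0.6] op 0.0
pos [0.5556 0.0965 0.0463] rot [-178.58   -0.37   71.05] d cm [-0.25 -0.38  0.44] twist -0.25 clk 30.4
```

View pics/sc5c.png

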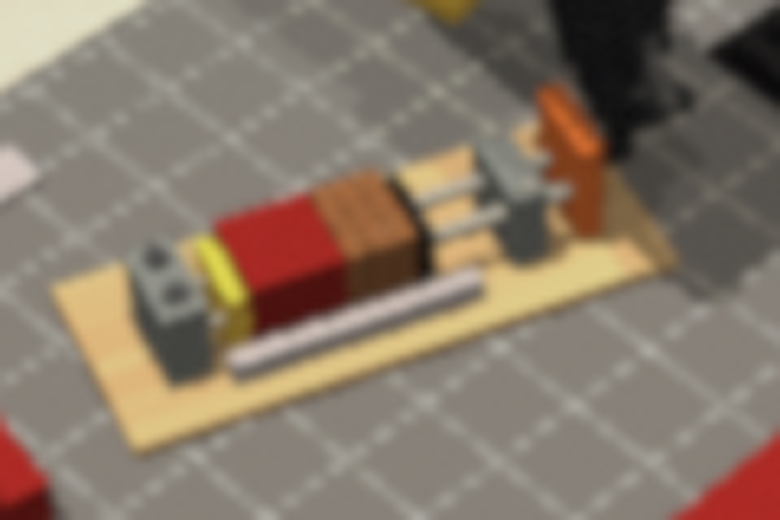

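View pics/s5c.png

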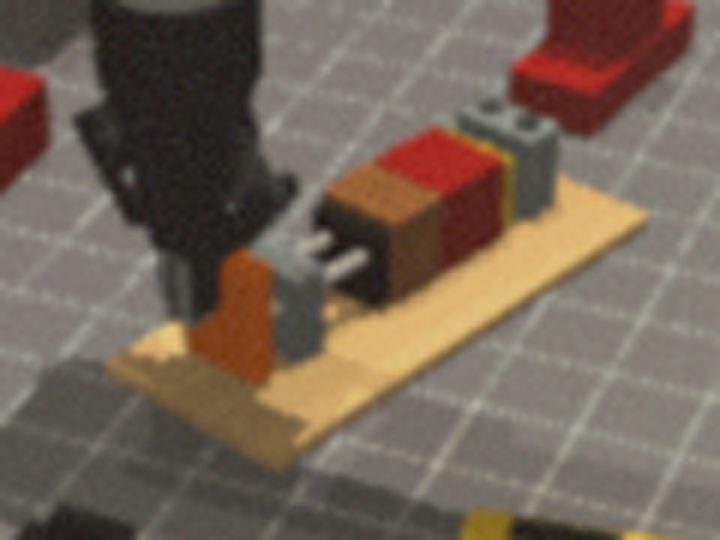

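```bash
python3 -m handwheel '[{"jaw":0,"dx":-0.35,"dy":0,"dz":0,"twist":0}]' 60; python3 st.py 0 134 0.042; python3 st.py 0 134 0.042
python3 - <<'E'
from h import *
c=cap("scene","sc6"); crop(c,225,275,195,240,14,"sc6c")
a=load("sc1"); crop(a,225,275,195,240,14,"sc1d")
E
```

```text
clock: 30.58
position: [0.5552, 0.0954, 0.0464]
eef_rot: [-178.6, -0.7, 71.0]
force: [3.8, 12.8, -0.8]
opening: 0.0
jig now [  3.9 135.2] force [ 3.2  8.8 -1.5] op 0.0
pos [0.5551 0.0952 0.0464] rot [-178.65   -0.64   70.97] d cm [-0.12 -0.38  0.44] twist -0.33 clk 30.73
jig now [  3.9 135.2] force [ 3.7  9.5 -1.6] op 0.003
pos [0.5551 0.0952 0.0463] rot [-178.65   -0.63   70.99] d cm [-0.12 -0.38  0.44] twist -0.31 clk 30.88
```

View pics/sc6c.png

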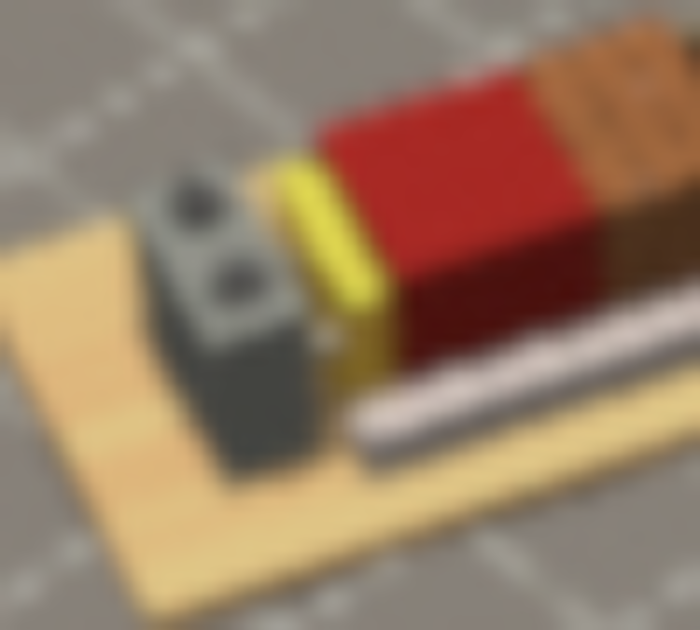

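View pics/sc1d.png

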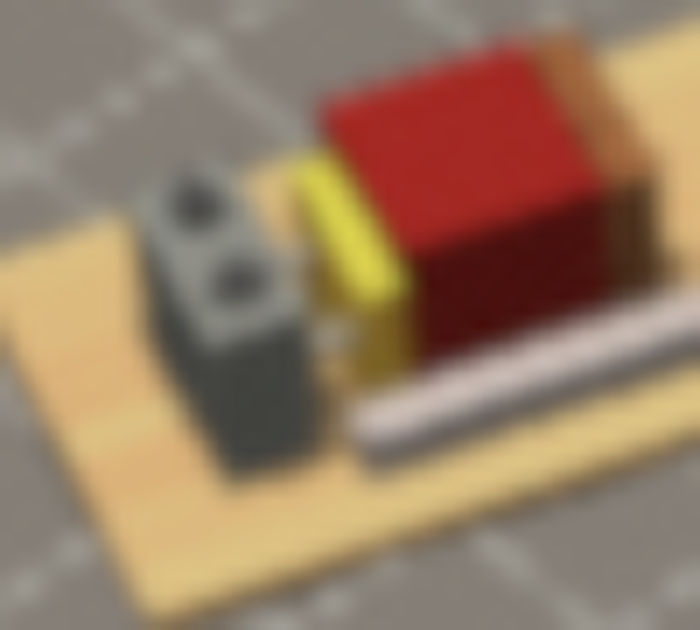

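```bash
cat > bufm.py <<'E'
from h import *
f=np.load("fr.npz")
def ytop(c,tag):
    h=cv2.cvtColor(c["color"],cv2.COLOR_BGR2HSV)
    m=cv2.inRange(h,(22,120,150),(35,255,255)); m[:190]=0;m[245:]=0;m[:,:225]=0;m[:,300:]=0
    v,u=np.nonzero(m); w=c["color"][v,u,1].astype(float)
    p=tol(float(f["th"]),f["t"],onz(c,[[u.mean(),v.mean()]],.052)[:,:2]*1000)
    print(tag,len(u),p.round(2))
def match(a,b):
    # red/yellow edge along line: subpixel phase correlation of buffer patch is avoided; use edge between yellow & red along jig y at x=0,z=52/60
    for x in (-12,-6,0,6):
        out=[]
        for c in (a,b):
            ys=np.arange(-80,-40,0.25); P=[]
            from math import cos,sin
            X=np.array([np.r_[J(x,y),.052] for y in ys]); uv=proj(c,X).astype(np.float32)
            s=cv2.remap(c["color"],uv[:,0].reshape(1,-1),uv[:,1].reshape(1,-1),cv2.INTER_LINEAR)[0].astype(float)
            g=s[:,1]-s[:,0] # yellow: G-B high
            out.append((ys[:, ]*np.clip(g-60,0,None)).sum()/np.clip(g-60,0,None).sum())
        print(x,np.round(out,2),"shift",round(out[0]-out[1],2))
a=load("sc1"); b=cap("scene","sc7")
ytop(a,"rest"); ytop(b,"now"); match(a,b)
E
python3 bufm.py
```

```text
rest 44 [[ -2.74 -60.73]]
now 43 [[ -2.49 -64.3 ]]
-12 [-59.87 -63.44] shift 3.58
-6 [-59.73 -63.55] shift 3.82
0 [-59.57 -63.64] shift 4.06
6 [-59.94 -63.8 ] shift 3.86
```

```bash
python3 -m handwheel '[{"jaw":0,"dx":-0.4,"dy":0,"dz":0,"twist":0}]' 60; python3 st.py 0 134 0.042; python3 bufm.py; python3 st.py 0 134 0.042
python3 - <<'E'
from h import *
c=cap("scene","sc8"); crop(c,215,335,170,250,6.5,"sc8c"); c=cap("side","s8"); crop(c,170,340,180,300,4.5,"s8c")
E
```

```text
clock: 31.07
position: [0.555, 0.0945, 0.0465]
eef_rot: [-178.7, -1.0, 70.9]
force: [5.0, 15.0, -2.4]
opening: 0.0
jig now [  4.  134.2] force [ 4.6 13.1 -2. ] op -0.002
pos [0.5549 0.0943 0.0464] rot [-178.74   -1.01   70.87] d cm [-0.03 -0.39  0.45] twist -0.43 clk 31.22
rest 44 [[ -2.74 -60.73]]
now 43 [[ -3.01 -64.93]]
-12 [-59.87 -64.51] shift 4.64
-6 [-59.73 -64.73] shift 4.99
0 [-59.57 -64.75] shift 5.18
6 [-59.94 -64.46] shift 4.52
jig now [  3.9 134.2] force [ 4.4 12.3 -1.8] op 0.002
pos [0.5549 0.0943 0.0464] rot [-178.73   -1.     70.89] d cm [-0.03 -0.38  0.45] twist -0.41 clk 31.42
```

View pics/sc8c.png

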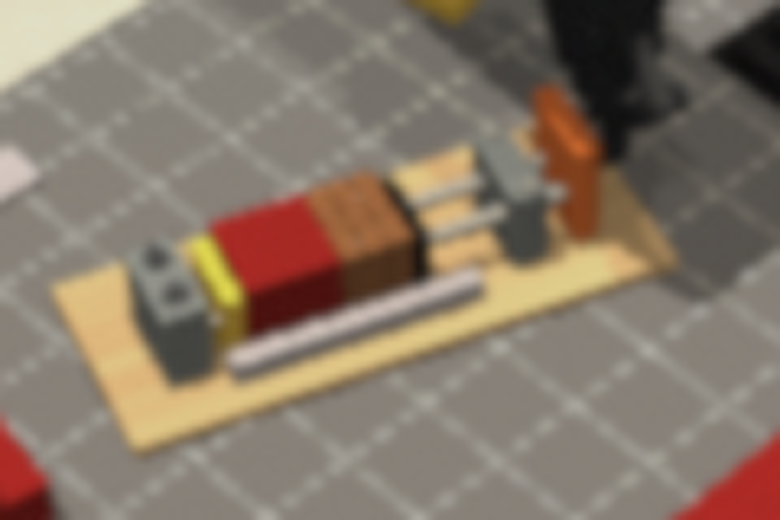

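View pics/s8c.png

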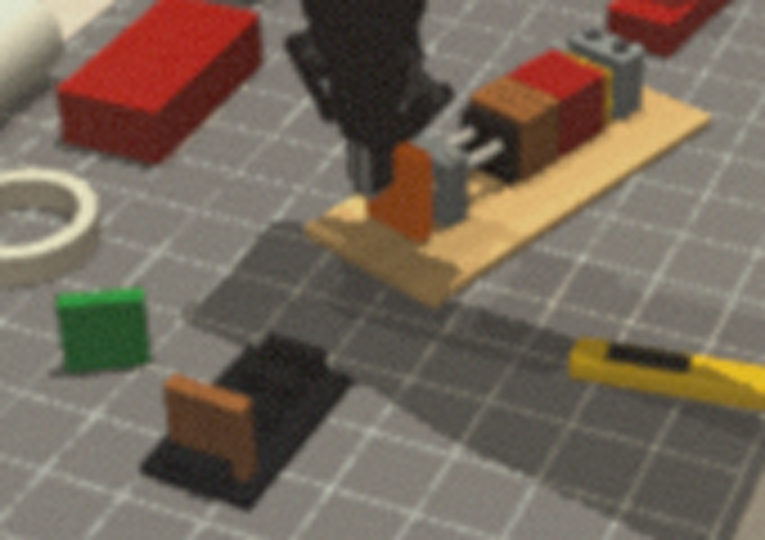

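```bash
python3 -c "
from plant import bot
print(bot.finish_job()); s=bot.sense(); print(s['force'],s['clock'])"
```

```text
the job is handed in; nothing more can be done
None
the job is handed in; nothing more can be done
```

I handed the job in at about 31.5 s with the gripper still holding the press. The block and all plates were flush against the rail. No verdict was reported.

**What I did:**
- I tapped the red block up to the rail.
- While I was doing that, plate0 got knocked over and leaned on the press pad. I levered it back upright by gripping its ends and pushing its foot against the block, then tapped it flush.
- The gap measured about 35 mm, so it took two more plates. I took the two rack plates nearest the empty slot and set them in the gap, each slid against the rail until the contact force showed it was touching. The first one briefly landed on top of the rail, so I backed it off and set it down again.
- I then pushed the orange handle with the closed fingers.

**Last checks:**

| Check | Result |
|---|---|
| Buffer pushed in | about 4.9 mm by camera (readings 4.5–5.2 mm) |
| Push on the handle | a steady 13 N or so, which fits about 5 mm of buffer plus the press spring |
| Press travel | about 15 mm of the 26 mm available |
| Plates in the jig | all three upright, ends in line with the block |
| Remaining rack plate and green decoy | both look where they were |

- **Not measured again:** flushness after the squeeze is judged only from the contact forces and from the block and plates looking aligned in the pictures.
- **Tool tilt:** the tool was about 1° off vertical at the end.

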